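# Load the slide dryer and set its thumbwheel timer

## Task

Load the slide dryer: take the slide carrier by its handle bar, lower it through the dryer's top opening without touching the metal frame round the opening, and hang it by the bar on the two-pronged hook inside. Set the dryer's two-digit thumbwheel timer to 45 minutes (4 in the left window, 5 in the right), and leave the other things on the table where they stand.

Things in the scene. Friction and masses are not known exactly. Their poses are not given: they have to be found in the camera images.
- dryer: white bench slide dryer, fixed, 152 mm deep (x) by 264 mm (y). Origin: centre of its underside, front toward -x. Right part (dryer y -0.134 to +0.024): open-topped chamber, 140 mm high with the frame, inside 124 x 130 mm, floor 19 mm above the table. Left part (y +0.024 to +0.130): control box 85 mm high, timer on top
- dryer_frame: steel frame round the chamber's top opening, not to be touched: clear opening 120 mm (dryer x) by 126 mm (y), centred over the chamber (origin at dryer (0, -0.055, 0.128)); the frame is 18 mm wide and 12 mm high, its top is 140 mm above the table
- opening_center (a point): middle of the opening, level with the frame's top, at dryer (0, -0.055, 0.140); axes as the dryer's
- hook: fixed steel hook inside the chamber. Origin at dryer (0, -0.055, 0). Two 6 mm wire prongs at y -0.028 and +0.028 come from the back wall (x 0.060) forward and down to a level seat at x 0.026 to 0.012 (wire centre 111 mm up), then turn up to a tip at x 0.003, foremost point x 0.000, top 128 mm up, 12 mm under the frame's top
- hook_seat (a point): where the centre of the carrier's bar lies when it hangs: at dryer (0.018, -0.055, 0.118); axes as the dryer's; the bar then lies along dryer y across both prongs
- carrier: steel slide carrier with five glass slides, loose, about 0.16 kg. Basket 34 mm (x) by 88 mm (y), 32 mm high; over it an inverted-U handle: 5.6 mm uprights at y -0.0415 and +0.0415, bar along y 8 mm thick, centre 85 mm above the base; free window under the bar 49 mm high, 77 mm wide. Origin: centre of the underside, z up; both ends alike
- carrier_bar (a point): middle of the handle bar, carrier (0, 0, 0.085), where a black grip sleeve 10 mm thick and 32 mm long sits on it; axes as the carrier's
- wheel_tens (a joint): left timer wheel, tens digit: value = 0.628 x the digit shown, plus or minus whole turns (6.283): ten click stops, endless, 9 is followed by 0. Grows when the top of the wheel is rolled toward the dryer's front (-x), falls toward the back. Rubber rim 44 mm across, 13.8 mm of rim per step. About 4 N along the rim leaves a stop; let go near one, it snaps in; at the start it may stand between two
- wheel_units (a joint): right timer wheel, units digit: just like wheel_tens
- wheel_tens_top (a point): top of the left wheel's rubber rim (12 mm wide, axis along y 22 mm below), at dryer (-0.030, 0.100, 0.105); axes as the dryer's, does not turn. Its digit shows 14 mm to the left (+y) in a black hood 1.5 mm lower than the rim. A shut fingertip pressed on the rim with 5 to 10 N and slid level to front or back rolls it (friction 1 or more)
- wheel_units_top (a point): top of the right wheel's rubber rim, at dryer (-0.030, 0.056, 0.105), like the left one; its digit shows 14 mm to its left (+y). The chamber's wall and frame, 140 mm high, begin 30 mm to its right
- microscope: microscope, fixed, right of the dryer, in the way of an arm that swings in from the right; origin under it at about (0.58, -0.22, 0). It fills x 0.54 to 0.75, y -0.33 to -0.15 up to 0.32 m; its eyepieces reach forward to x 0.41 between 0.30 and 0.39 m up
- sample_pot_1: sample pot with a red screw lid, 52 mm across, 59 mm high; loose bystander to be left alone; origin: centre of its underside
- objective_can_1: black screw can, 40 mm across, 68 mm high; loose bystander to be left alone; origin: centre of its underside
- stain_bottle_3: brown dropper bottle with a rubber teat, 40 mm across, 108 mm high; loose bystander to be left alone; origin: centre of its underside
- sample_pot_2: sample pot with a yellow screw lid, 52 mm across, 59 mm high; loose bystander to be left alone; origin: centre of its underside

How it is judged:
By the outcome, as a careful person would: the job done as asked, in the order asked, and still so for the second after the job is handed in, with the robot touching nothing.
It also fails if it takes over 67 s, if anything falls off the work surface, if the arm or the gripper's body presses on something with over 40 N, if the wrist force passes 120 N, or if a joint passes its speed limit or range.

## Robot

A 6-joint arm with a two-finger parallel gripper is mounted at the origin on a cart in front of the work surface, level with it; the furniture and walls round the work are solid. World frame = base frame: x ahead of the robot, y to its left, z up, the work surface at z = 0. Lengths are in m, angles in rad, forces in N, time in s.
With the tool pointing down it reaches from about 0.25 to 0.725 m from the base axis. Payload 4 kg.
Tool frame: the origin (TCP) lies at the very end of the fingers, on their centre line; the grasp point (between the pads) lies 19 mm behind it; z points along the fingers, y is the line along which they close (so a half turn about z gives the same grasp; the last joint's range is limited). The gripper opens to 85 mm and grips with 20 to 120 N. Pads are 22 mm wide; open, the fingers measure 114 mm over their backs; the gripper's body (76 mm by 85 mm) begins 54 mm behind the grasp point. The pads swing forward as they close: fully open they stand 13 mm farther back than shut.
Start: joints at [1.309, 0.241, 0.005, 1.335, 0, 1.571], TCP at [0.129, 0.483, 0.204] pointing down, gripper open.
Joint ranges: [-2.72, 2.72], [-1.05, 1.87], [-1.09, 1.28], [-1.99, 2.15], [-1.42, 1.44], [-3.14, 3.14]. Speed limits (rad/s): [2.79, 2.79, 3.14, 3.14, 3.14, 3.14].

## Interface

Orientations are given as a unit quaternion [x, y, z, w].
In Python, from workcell import telemetry, vision, workorder gives the robot as it stands.
- The arm moves only by the shell command python3 -m inch 'ROWS'. ROWS is JSON, a list of rows, each a list of 3 entries, a list of its own where there are three numbers: the turn, a rotation vector about the tool's x, y, z scaled (see below), then the shift along the tool's x, y, z scaled (see below), then the closure, from -1 (fully open) to 1 (shut). A call has 1 to 10 rows; each row shifts and turns the commanded pose from where the row before left it, along the tool's axes as they then stand; what a row does not reach is not made up. The controller multiplies each number of a shift by 0.3 m and each number of a turn by 360 degrees. A row lasts 1/12 s, in which the tool goes at most 41.7 mm and 7.16 degrees, less where a joint would pass 70% of its speed; a pose out of reach is approached as far as the arm can. A call with a number of a shift or a turn outside -1 to 1 is refused whole. A call with a gripper value outside its range is refused whole. The fingers move at their own pace and stop on an object; the grip force is fixed at half the most. Time passes only in rows, so rows that do not move let the fingers close. It gives the time, the measured TCP pose, the force, the opening and the grip force at its end, in the units of the state.
- telemetry.get_obs(): the state, without advancing time (a new reading comes with each control period).
- vision.camera(name): name is "scene" or "top" or "wrist"; returns a dict with "img" (384x512x3 uint8, red, green, blue), "fov_y" (degrees; the focal length in pixels is half the picture's height over the tangent of half this angle, whatever the lens; pixels are square), "cx", "cy" (the principal point, pixels), "pose" (4x4, takes a point from camera to world coordinates). Camera axes: x right, y up, looking along -z (the intrinsics and any distortion apply to the point x, -y, -z); pixel columns grow to the right and rows downward; lengths in m; the calibration is good to about 2 mm. A picture is of the moment at which its call begins. There is no depth.
- workorder.job_done(): hands the job in; it is judged then, once.
The state is a dict: "clock": time; "joint_pos": joint angles; "joint_vel": joint speeds; "tau": joint torques, N m; "eef_pos": TCP position; "tool_rot": TCP orientation; "ft_force": force on the tool from outside, world axes, zero at the start; "ft_torque": the same for the moment, N m; "grip_width": finger opening in m; "grasp_force": force on a finger pad.
Only numpy, scipy, OpenCV 4.12 (cv2) and the standard library are available. Lean on these libraries where they do the work, as an engineer would, in place of code of your own. Each camera call takes 0.05 s, during which the arm holds its last target. There are 200 camera calls.

## Working session

There is one attempt and no reset: what is moved stays moved. The work goes in short steps, Python scripts to look and compute and a shell command to move; the robot and the scene stay as the last step left them, time stands still between calls to the robot, and variables do not carry over. Pictures are saved under pics/ and viewed, at most 10 in all, crops included, and the job is handed in when it is done.

```bash
mkdir -p pics; ls
cat > look.py <<'E'
import cv2
from workcell import vision,telemetry
import pickle,sys
for n in sys.argv[2:]:
    c=vision.camera(n); pickle.dump(c,open(f'pics/{n}_{sys.argv[1]}.pkl','wb'))
    cv2.imwrite(f'pics/{n}_{sys.argv[1]}.png',c['img'][:,:,::-1])
    print(n,{k:v for k,v in c.items() if k not in('img','pose')},c['pose'].round(4).tolist())
E
python3 look.py 0 scene top; python3 -c "
from workcell import telemetry;print(telemetry.get_obs())
import cv2,numpy as np
a=[cv2.imread(f'pics/{n}_0.png') for n in('scene','top')]
"
```

```text
pics
scene {'fov_y': 50.31109328453604, 'cx': 254.7157336468241, 'cy': 194.76371273931008} [[0.8531, 0.2527, -0.4565, 0.027], [-0.5217, 0.4291, -0.7373, -0.7401], [0.0096, 0.8672, 0.4979, 0.6483], [0.0, 0.0, 0.0, 1.0]]
top {'fov_y': 54.03393290291507, 'cx': 256.80486214967465, 'cy': 193.48001609865392} [[-0.0017, 0.9889, -0.1483, 0.3773], [-0.9999, -0.0038, -0.014, 0.0649], [-0.0144, 0.1482, 0.9889, 1.2274], [0.0, 0.0, 0.0, 1.0]]
{'clock': 0.1, 'joint_pos': array([1.30904368e+00, 2.41361790e-01, 3.86575050e-03, 1.33520362e+00,
       7.53234718e-06, 1.57078097e+00]), 'joint_vel': array([-0.00059076, -0.00336861,  0.00250293,  0.00035717,  0.00137872,
        0.00126636]), 'tau': array([-1.42468605e-03, -3.73138511e+01,  2.53009987e+01,  1.07981317e-02,
       -4.34397145e-05,  5.53430837e-06]), 'eef_pos': array([0.12922511, 0.48237451, 0.20319256]), 'tool_rot': array([ 1.30495354e-01,  9.91448464e-01, -9.43033401e-04, -1.27936306e-04]), 'ft_force': array([-0.49704231, -0.02221595,  0.30055735]), 'ft_torque': array([-0.01173599,  0.00079588, -0.01130482]), 'grasp_force': 0.0, 'grip_width': 0.08537329401164014}
```

View pics/scene_0.png

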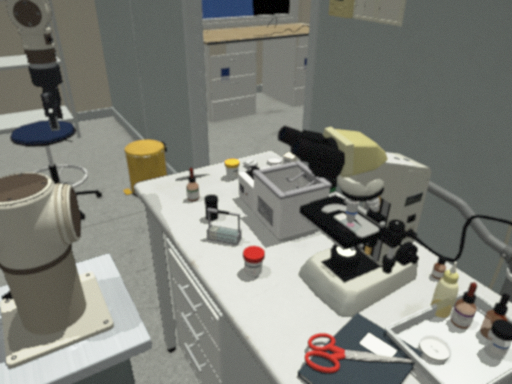

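View pics/top_0.png

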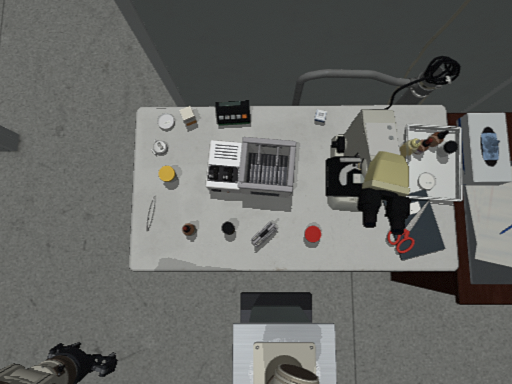

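The scene view shows the carrier at about (225,230) and the dryer at about (285,195). In the top view the carrier is at (264,233), the chamber at (268,165), the timer at (222,173), and the bystanders at (228,228), (189,229), (313,234) and (167,174). I'll enlarge both views.

```bash
python3 -c "
import cv2,numpy as np
a=cv2.imread('pics/top_0.png')[130:255,200:310]; b=cv2.imread('pics/scene_0.png')[145:250,195:335]
a=cv2.resize(a,None,fx=4,fy=4,interpolation=2);b=cv2.resize(b,None,fx=2.5,fy=2.5,interpolation=2)
o=np.zeros((500,800,3),np.uint8);o[:500,:440]=a;o[:262,440:790]=b
cv2.imwrite('pics/z0.png',o)"
```

```text
(no output)
```

View pics/z0.png

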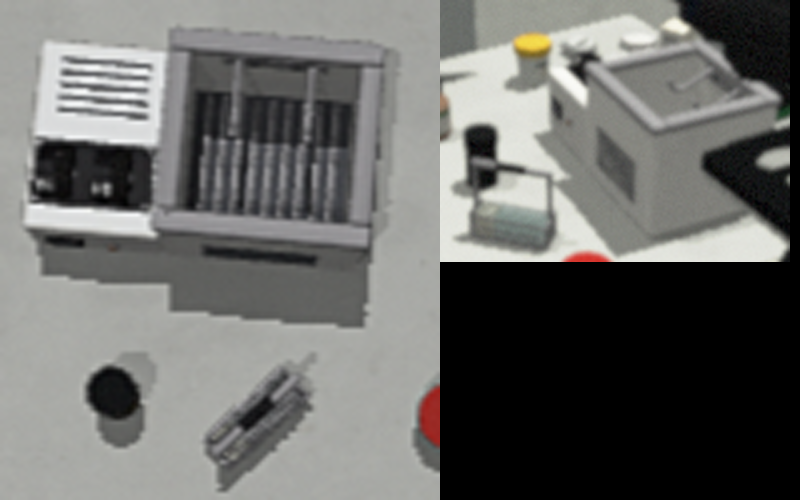

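The frame's outer corners in the crop lie at about (170,28), (385,42), (368,248) and (153,232). The black sleeve is at (258,412), with the bar running diagonally from (216,449) to (297,372). Next is a coarse localisation by ray casting.

```bash
cat > geo.py <<'E'
import numpy as np,pickle
def load(n,t): return pickle.load(open(f'pics/{n}_{t}.pkl','rb'))
def ray(c,u,v):
    f=c['img'].shape[0]/2/np.tan(np.radians(c['fov_y'])/2)
    d=c['pose'][:3,:3]@np.array([(u-c['cx'])/f,-(v-c['cy'])/f,-1]); return c['pose'][:3,3],d/np.linalg.norm(d)
def onz(c,u,v,z):
    o,d=ray(c,u,v); return o+d*(z-o[2])/d[2]
def tri(*rs):
    A=sum(np.eye(3)-np.outer(d,d) for o,d in rs); b=sum((np.eye(3)-np.outer(d,d))@o for o,d in rs)
    p=np.linalg.solve(A,b); return p,[np.linalg.norm((np.eye(3)-np.outer(d,d))@(p-o)) for o,d in rs]
def proj(c,p):
    f=c['img'].shape[0]/2/np.tan(np.radians(c['fov_y'])/2)
    q=c['pose'][:3,:3].T@(np.array(p)-c['pose'][:3,3]); return c['cx']+f*q[0]/-q[2],c['cy']+f*q[1]/q[2]
E
python3 -c "
from geo import *
t=load('top',0);s=load('scene',0)
P=lambda x,y:(200+x/4-.4,130+y/4-.4)
C=[onz(t,*P(*p),.14) for p in((170,28),(385,42),(368,248),(153,232))]
for c in C: print(c.round(4))
print('mean',np.mean(C,0)); 
for i in range(4):
  d=C[(i+1)%4]-C[i];print(np.linalg.norm(d),np.degrees(np.arctan2(d[1],d[0])))
a,b,m=[onz(t,*P(*p),.085) for p in((216,449),(297,372),(258,412))]
d=b-a;print(a,b,m,np.linalg.norm(d),np.degrees(np.arctan2(d[1],d[0])))
# sleeve in scene crop (513,166)
print(tri(ray(t,*P(258,412)),ray(s,195+(513-440)/2.5-.3,145+166/2.5-.3)))
for q in((113,390),):print('can',onz(t,*P(*q),.068))
for q in((189,229),(313,234),(167,174)):print(onz(t,*q,.06))
"
```

```text
[0.7125 0.1239 0.14  ]
[ 0.7007 -0.0364  0.14  ]
[ 0.5455 -0.0213  0.14  ]
[0.558  0.1358 0.14  ]
mean [0.62916979 0.05050237 0.14      ]
0.16071437247932774 -94.19740473532974
0.15592583413221583 174.46934725320395
0.1575692617239513 85.46160340870047
0.15494660803605637 -4.37493450270163
[0.40139074 0.09091995 0.085     ] [0.45915316 0.0295065  0.085     ] [0.42904366 0.05918981 0.085     ] 0.08430960217957903 -46.75474570170464
(array([0.42904844, 0.05915228, 0.08717406]), [np.float64(0.00011389320805083455), np.float64(0.00011389320805068634)])
can [0.4469157  0.17051359 0.068     ]
[0.44182353 0.29174526 0.06      ]
[ 0.42553567 -0.09144634  0.06      ]
[0.6158885  0.36605455 0.06      ]
```

```bash
cat > plan.py <<'E'
import sys,numpy as np
from scipy.spatial.transform import Rotation as R
from workcell import telemetry
# usage: plan.py x y z yawY(deg of tool y)   -> shift (current axes, scaled), then rotvec turn scaled
o=telemetry.get_obs(); r=R.from_quat(o['tool_rot']); p=o['eef_pos']
x,y,z,yaw=map(float,sys.argv[1:5])
d=np.array([x,y,z])-p; Y=np.array([np.cos(np.radians(yaw)),np.sin(np.radians(yaw)),0]);Z=np.array([0,0,-1.])
T=R.from_matrix(np.c_[np.cross(Y,Z),Y,Z])
s=r.inv().apply(d)/.3; t=(r.inv()*T).as_rotvec()/2/np.pi
print('t',o['clock'],'pos',p.round(4),'yawY',np.degrees(np.arctan2(*r.as_matrix()[:2,1][::-1])).round(2),'grip',round(o['grip_width'],4),'F',o['ft_force'].round(1))
print('shift',s.round(4),'min rows',np.ceil(np.linalg.norm(d)/.0417),' turn',t.round(4),'min rows',np.ceil(np.linalg.norm(t)*360/7.16))
E
python3 plan.py .429 .059 .22 43.25
```

```text
t 0.1 pos [0.1292 0.4824 0.2032] yawY 75.0 grip 0.0854 F [-0.5 -0.   0.3]
shift [-1.3304 -1.1047 -0.0539] min rows 13.0  turn [-0.0003  0.0001  0.0882] min rows 5.0
```

```bash
python3 -m inch '[[[0,0,0],[-0.095,-0.079,-0.006],-1],[[0,0,0],[-0.095,-0.079,-0.006],-1],[[0,0,0],[-0.095,-0.079,-0.006],-1],[[0,0,0],[-0.095,-0.079,-0.006],-1],[[0,0,0],[-0.095,-0.079,-0.006],-1],[[0,0,0],[-0.095,-0.079,-0.006],-1],[[0,0,0],[-0.095,-0.079,-0.006],-1],[[0,0,0],[-0.095,-0.079,-0.006],-1],[[0,0,0],[-0.095,-0.079,-0.006],-1],[[0,0,0],[-0.095,-0.079,-0.006],-1]]'; python3 plan.py .429 .059 .22 43.25
```

```text
clock: 0.93
eef_pos: [0.3437, 0.1785, 0.2219]
tool_rot: [0.13, 0.991, -0.0, -0.0]
ft_force: [1.1, 0.1, 0.4]
grip_width: 0.0852
grasp_force: 0.0
t 0.9333 pos [0.3437 0.1785 0.2219] yawY 75.01 grip 0.0852 F [1.1 0.1 0.4]
shift [-0.3776 -0.3113  0.0064] min rows 4.0  turn [-0.     -0.      0.0882] min rows 5.0
```

```bash
python3 -m inch '[[[0,0,0.0176],[0,0,0],-1],[[0,0,0.0176],[0,0,0],-1],[[0,0,0.0176],[0,0,0],-1],[[0,0,0.0176],[0,0,0],-1],[[0,0,0.0176],[0,0,0],-1],[[0,0,0],[0,0,0],-1],[[0,0,0],[0,0,0],-1]]'; python3 plan.py .429 .059 .22 43.25; python3 look.py 1 wrist
```

```text
clock: 1.52
eef_pos: [0.3431, 0.1801, 0.2217]
tool_rot: [0.395, 0.919, -0.0, -0.0]
ft_force: [-0.5, -0.6, 0.6]
grip_width: 0.0854
grasp_force: 0.0
t 1.5167 pos [0.3431 0.1801 0.2217] yawY 43.48 grip 0.0854 F [-0.5 -0.6  0.6]
shift [-0.4899 -0.0701  0.0057] min rows 4.0  turn [-0.0001 -0.      0.0006] min rows 1.0
wrist {'fov_y': 66.75987773395353, 'cx': 261.82655538854124, 'cy': 189.593459021328} [[0.7252, -0.6585, -0.2012, 0.2926], [0.6886, 0.693, 0.2136, 0.2347], [-0.0013, -0.2934, 0.956, 0.3903], [0.0, 0.0, 0.0, 1.0]]
```

View pics/wrist_1.png

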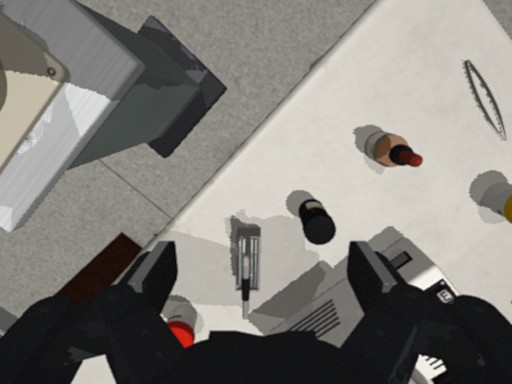

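The carrier is at about (247,260), with the sleeve at (246,268). The can is at (318,225), the bottle at (390,150), and one digit is partly visible at (446,295). I'll take a second wrist view halfway for the baseline.

```bash
python3 -m inch '[[[0,0,0],[-0.08,-0.035,0],-1],[[0,0,0],[-0.08,-0.035,0],-1],[[0,0,0],[0,0,0],-1],[[0,0,0],[0,0,0],-1]]'; python3 look.py 2 wrist; python3 -c "
from geo import *
import cv2
a,b=load('wrist',1),load('wrist',2)
print(proj(b,[.429,.059,.085]), proj(a,[.429,.059,.085]))
u,v=map(int,proj(b,[.429,.059,.085]))
A=a['img'][200:330,180:310];B=b['img'][max(0,v-65):v+65,u-65:u+65]
print('B origin',u-65,v-65)
o=np.hstack([cv2.resize(A,(400,400),interpolation=2),cv2.resize(B,(400,int(400*B.shape[0]/B.shape[1])),interpolation=2)[:400] if B.shape[0]==130 else cv2.copyMakeBorder(cv2.resize(B,(400,int(400*B.shape[0]/B.shape[1]))),0,400-int(400*B.shape[0]/B.shape[1]),0,0,0)])
cv2.imwrite('pics/z1.png',o[:,:,::-1])"
```

```text
clock: 1.9
eef_pos: [0.3611, 0.1304, 0.2219]
tool_rot: [0.397, 0.918, 0.0, -0.0]
ft_force: [0.1, 0.5, -0.8]
grip_width: 0.0853
grasp_force: 0.0
wrist {'fov_y': 66.75987773395353, 'cx': 261.82655538854124, 'cy': 189.593459021328} [[0.7277, -0.6559, -0.2008, 0.3108], [0.6859, 0.6956, 0.2138, 0.1851], [-0.0006, -0.2933, 0.956, 0.3906], [0.0, 0.0, 0.0, 1.0]]
(np.float64(261.6149261382982), np.float64(253.86830024012602)) (np.float64(244.07629146924975), np.float64(289.19973157178197))
B origin 196 188
```

View pics/z1.png

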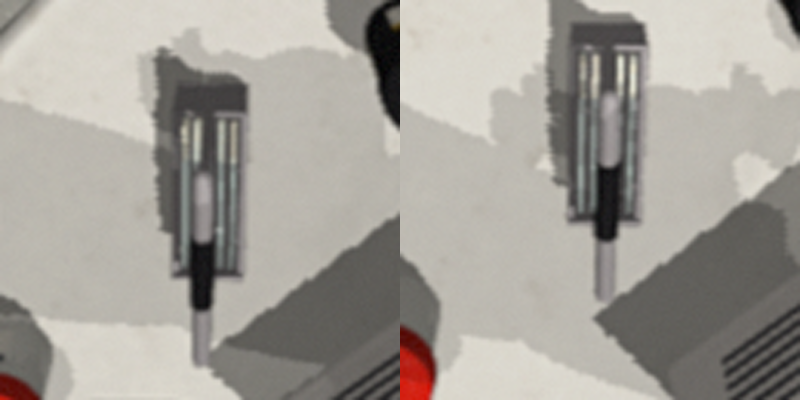

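Left crop: the sleeve centre is (202,275) and the bar runs (203,172)–(201,365). Right crop: the sleeve is (207,203) and the bar runs (209,93)–(204,300). I'll triangulate these.

```bash
python3 -c "
from geo import *
a,b,t,s=load('wrist',1),load('wrist',2),load('top',0),load('scene',0)
A=lambda x,y:ray(a,180+x*.325-.3,200+y*.325-.3)
B=lambda x,y:ray(b,196+x*.325-.3,188+y*.325-.3)
T=ray(t,264.1,232.6);S=ray(s,223.9,211.1)
m,e=tri(A(202,275),B(207,203));print(m,e)
m,e=tri(A(202,275),B(207,203),T,S);print(m,e)
P,_=tri(A(203,172),B(209,94));Q,_=tri(A(201,366),B(204,300));print(P,Q,(P+Q)/2,np.linalg.norm(P-Q))
p=onz(b,196+209*.325,188+94*.325,.086);q=onz(b,196+204*.325,188+300*.325,.086)
for d in(Q-P,q-p):print(np.degrees(np.arctan2(d[1],d[0])))
print(onz(b,196+207*.325-.3,188+203*.325-.3,.085),onz(a,180+202*.325-.3,200+275*.325-.3,.085))
"; python3 plan.py .43 .0595 .16 43.25
```

```text
[0.42980594 0.06047028 0.08545996] [np.float64(3.330346018755543e-06), np.float64(3.3303460187691457e-06)]
[0.42951752 0.06020091 0.08598555] [np.float64(0.0005157740357002063), np.float64(0.00047131157021324617), np.float64(0.0011317579565185718), np.float64(0.0004357578100664488)]
[0.40141408 0.09152527 0.07866294] [0.45728488 0.02992582 0.08843409] [0.42934948 0.06072554 0.08354851] 0.08373477507131945
-47.791921165763995
-47.86016182636953
[0.42998875 0.06028327 0.085     ] [0.4300095  0.06020667 0.085     ]
t 1.95 pos [0.361  0.1309 0.2219] yawY 43.32 grip 0.0856 F [-0.  -0.   1.6]
shift [-0.3312  0.0041  0.2063] min rows 3.0  turn [ 0.     -0.0001  0.0002] min rows 1.0
```

```bash
python3 -m inch '[[[0,0,0.002],[-0.083,0.002,0.08],-1],[[0,0,0],[-0.083,0.002,0.08],-1],[[0,0,0],[-0.083,0.002,0.08],-1],[[0,0,0],[-0.083,0.002,0.08],-1],[[0,0,0],[0,0,0],-1],[[0,0,0],[0,0,0],-1]]'; python3 plan.py .4297 .0602 .066 42.4
```

```text
clock: 2.45
eef_pos: [0.4294, 0.0596, 0.1244]
tool_rot: [0.402, 0.916, -0.001, -0.002]
ft_force: [-1.0, -0.8, -0.3]
grip_width: 0.0855
grasp_force: 0.0
t 2.45 pos [0.4294 0.0596 0.1244] yawY 42.6 grip 0.0855 F [-1.  -0.8 -0.3]
shift [0.0003 0.0028 0.1948] min rows 2.0  turn [-0.0005 -0.0004  0.0006] min rows 1.0
```

```bash
python3 -m inch '[[[0,0,0.0006],[0,0.003,0.05],-1],[[0,0,0],[0,0,0.05],-1],[[0,0,0],[0,0,0.05],-1],[[0,0,0],[0,0,0.045],-1],[[0,0,0],[0,0,0],0],[[0,0,0],[0,0,0],0.6],[[0,0,0],[0,0,0],1],[[0,0,0],[0,0,0],1],[[0,0,0],[0,0,0],1],[[0,0,0],[0,0,0],1]]'; python3 plan.py .4297 .0602 .066 42.4
```

```text
clock: 3.28
eef_pos: [0.4317, 0.0603, 0.0683]
tool_rot: [0.404, 0.915, 0.0, 0.001]
ft_force: [0.3, 0.4, -0.4]
grip_width: 0.0123
grasp_force: 0.0
t 3.2833 pos [0.4317 0.0603 0.0683] yawY 42.39 grip 0.0123 F [ 0.3  0.4 -0.4]
shift [ 0.0044 -0.0052  0.0077] min rows 1.0  turn [ 0.0002  0.0001 -0.    ] min rows 1.0
```

```bash
python3 -m inch '[[[0,0,0],[0,0,0],1],[[0,0,0],[0,0,0],1],[[0,0,0],[0,0,-0.03],1],[[0,0,0],[0,0,-0.06],1],[[0,0,0],[0,0,-0.1],1],[[0,0,0],[0,0,-0.12],1],[[0,0,0],[0,0,-0.12],1],[[0,0,0],[0,0,-0.12],1],[[0,0,0],[0,0,-0.1],1],[[0,0,0],[0,0,0],1]]'; python3 plan.py .50 .10 .27 -4.6;python3 look.py 3 scene
```

```text
clock: 4.12
eef_pos: [0.4344, 0.0605, 0.2698]
tool_rot: [0.404, 0.915, 0.003, 0.005]
ft_force: [0.5, -0.1, 0.3]
grip_width: -0.0003
grasp_force: 0.0
t 4.1167 pos [0.4344 0.0605 0.2698] yawY 42.37 grip -0.0003 F [ 0.5 -0.1  0.3]
shift [-0.05    0.2504  0.0023] min rows 2.0  turn [0.002  0.0004 0.1305] min rows 7.0
scene {'fov_y': 50.31109328453604, 'cx': 254.7157336468241, 'cy': 194.76371273931008} [[0.8531, 0.2527, -0.4565, 0.027], [-0.5217, 0.4291, -0.7373, -0.7401], [0.0096, 0.8672, 0.4979, 0.6483], [0.0, 0.0, 0.0, 1.0]]
```

```bash
python3 look.py 3 top wrist >/dev/null; python3 -c "
import cv2,numpy as np
s=cv2.imread('pics/scene_3.png')[120:260,150:290];w=cv2.imread('pics/wrist_3.png')
o=np.hstack([cv2.resize(s,(384,384),interpolation=2),w[:,60:450]]);cv2.imwrite('pics/z3.png',o)"
```

```text
(no output)
```

View pics/z3.png

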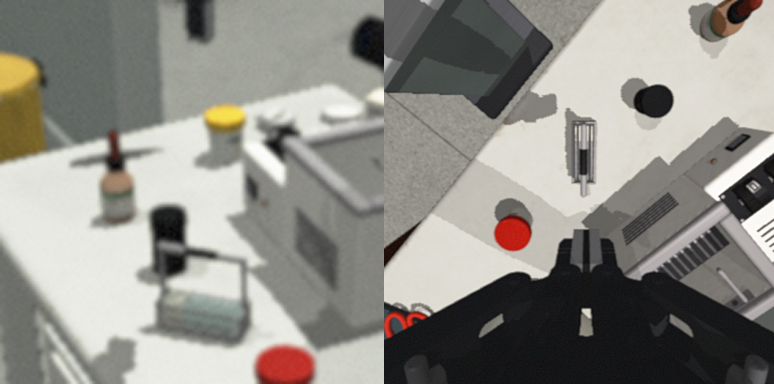

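The carrier stands apparently unmoved: sleeve at about (259,163) in the wrist image, gripper shut and empty. I'll check the geometry against this view.

```bash
python3 -c "
from geo import *
import cv2
b,c=load('wrist',2),load('wrist',3)
print('cam3',c['pose'].round(4).tolist())
print('proj sleeve',proj(c,[.43,.0602,.085]),'tcp',proj(c,[.4344,.0605,.2698]))
im=cv2.cvtColor(c['img'],cv2.COLOR_RGB2GRAY)
m=(im[140:190,240:280]<45).astype(np.uint8)
n,l,st,ce=cv2.connectedComponentsWithStats(m);print(st[1:],ce[1:]+[240,140])
for k in range(1,n):
  if st[k][4]>30: 
    u,v=ce[k]+[240,140];print(onz(c,u,v,.085),tri(ray(c,u,v),ray(b,196+207*.325-.3,188+203*.325-.3)))
"
```

```text
cam3 [[0.7383, -0.6437, -0.2015, 0.3818], [0.6745, 0.7058, 0.2166, 0.1156], [0.0028, -0.2958, 0.9552, 0.4328], [0.0, 0.0, 0.0, 1.0]]
proj sleeve (np.float64(259.5856089510275), np.float64(162.64284603044348)) tcp (np.float64(263.8557561167364), np.float64(229.74777697326812))
[[ 16  10   7  24 154]] [[258.91558442 161.16233766]]
[0.42817055 0.06100397 0.085     ] (array([0.42776275, 0.06206559, 0.09003371]), [np.float64(0.000378470637935683), np.float64(0.00037847063793567824)])
```

```bash
python3 -m inch '[[[0,0,0],[0,0,0],-1],[[0,0,0],[0,0,0],-1],[[0,0,0],[0,0,0],-1],[[0,0,0],[0,0,0.1],-1],[[0,0,0],[0,0,0.12],-1],[[0,0,0],[0,0,0.12],-1],[[0,0,0],[0,0,0.1],-1],[[0,0,0],[0,0,0],-1],[[0,0,0],[0,0,0],-1]]'; python3 plan.py .429 .0605 .064 42.4;  python3 look.py 4 wrist scene >/dev/null
```

```text
clock: 5.02
eef_pos: [0.4291, 0.0598, 0.1291]
tool_rot: [0.404, 0.915, -0.001, -0.002]
ft_force: [-0.4, 0.1, 0.8]
grip_width: 0.0854
grasp_force: 0.0
t 5.0167 pos [0.4291 0.0598 0.1291] yawY 42.39 grip 0.0854 F [-0.4  0.1  0.8]
shift [0.0013 0.0022 0.2171] min rows 2.0  turn [-0.0007 -0.0005 -0.    ] min rows 1.0
```

```bash
python3 -m inch '[[[0,0,0],[0.001,0.002,0.06],-1],[[0,0,0],[0,0,0.06],-1],[[0,0,0],[0,0,0.06],-1],[[0,0,0],[0,0,0.037],-1],[[0,0,0],[0,0,0],-1],[[0,0,0],[0,0,0],-1]]';python3 plan.py .429 .0605 .064 42.4; python3 -m inch '[[[0,0,0],[0,0,0],0.5],[[0,0,0],[0,0,0],1],[[0,0,0],[0,0,0],1],[[0,0,0],[0,0,0],1],[[0,0,0],[0,0,0],1],[[0,0,0],[0,0,0],1],[[0,0,0],[0,0,0],1]]';  python3 -m inch '[[[0,0,0],[0,0,0],1],[[0,0,0],[0,0,0],1],[[0,0,0],[0,0,0],1]]'; python3 look.py 5 scene wrist top>/dev/null
```

```text
clock: 5.62
eef_pos: [0.4328, 0.0609, 0.067]
tool_rot: [0.404, 0.915, 0.001, 0.001]
ft_force: [0.4, 0.2, 0.6]
grip_width: 0.0858
grasp_force: 0.0
t 5.6167 pos [0.4328 0.0609 0.067 ] yawY 42.38 grip 0.0858 F [0.4 0.2 0.6]
shift [ 0.0074 -0.0102  0.0099] min rows 1.0  turn [ 0.0003  0.0002 -0.    ] min rows 1.0
clock: 6.2
eef_pos: [0.4313, 0.0607, 0.0655]
tool_rot: [0.404, 0.915, 0.0, 0.0]
ft_force: [-0.1, -0.6, -0.2]
grip_width: 0.0007
grasp_force: 0.0
clock: 6.45
eef_pos: [0.4313, 0.0607, 0.0653]
tool_rot: [0.404, 0.915, -0.0, -0.0]
ft_force: [0.5, 0.1, 0.2]
grip_width: 0.0
grasp_force: 0.0
```

```bash
python3 -c "
import cv2,numpy as np
s=cv2.imread('pics/scene_5.png')[120:260,150:290];w=cv2.imread('pics/wrist_5.png')[110:310,160:360]
o=np.hstack([cv2.resize(s,(400,400),interpolation=2),cv2.resize(w,(400,400),interpolation=2)]);cv2.imwrite('pics/z5.png',o)"
```

```text
(no output)
```

View pics/z5.png

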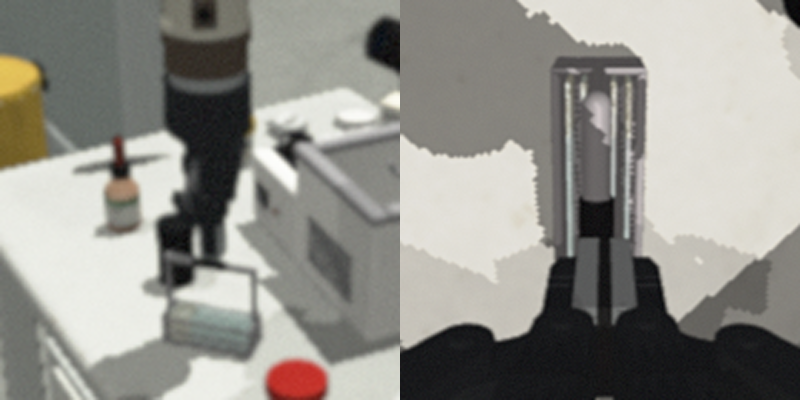

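Scene: the shut fingertips end right at the bar, at about (224.5,210), not below it. Wrist: the tips (262,230) overlie the sleeve, and the visible end of the sleeve is at (258.5,210). Next I'll compare these with predictions.

```bash
python3 -c "
from geo import *
s,t,w=load('scene',5),load('top',5),load('wrist',5)
T=np.array([.4313,.0607,.0653]);print('scene tcp',proj(s,T),'up20',proj(s,T+[0,0,.02]),'wrist tcp',proj(w,T))
d=np.array([np.cos(np.radians(132.4)),np.sin(np.radians(132.4)),0])
for z in(.085,.075,.065):
  m=np.array([.4295,.0602,z]);print(z,'wrist mid/sleeve end/bar end',[np.round(proj(w,m+d*k),1).tolist() for k in(0,.016,.0415)],'scene',np.round(proj(s,m),1))
print('scene uprights base', [np.round(proj(s,[.4295+d[0]*k,.0602+d[1]*k,z]),1).tolist() for k in(-.0415,.0415) for z in(0,.085)])
"
```

```text
scene tcp (np.float64(224.58108829913127), np.float64(217.71023407946376)) up20 (np.float64(224.3708126997822), np.float64(211.20766444182573)) wrist tcp (np.float64(260.5854889988921), np.float64(224.02878614888104))
0.085 wrist mid/sleeve end/bar end [[257.5, 236.9], [257.3, 210.3], [257.1, 164.5]] scene [223.8 211.6]
0.075 wrist mid/sleeve end/bar end [[257.7, 229.3], [257.6, 204.1], [257.4, 160.7]] scene [224.  214.9]
0.065 wrist mid/sleeve end/bar end [[257.9, 222.6], [257.8, 198.5], [257.7, 157.3]] scene [224.1 218.1]
scene uprights base [[239.5, 241.1], [239.2, 214.1], [210.3, 235.8], [208.8, 209.1]]
```

```bash
python3 -c "
from geo import *
import cv2
s=load('scene',3);T=np.array([.4344,.0605,.2698])
for k in(0,.01,.02,.03):print(k,np.round(proj(s,T+[0,0,k]),1))
g=cv2.cvtColor(s['img'],cv2.COLOR_RGB2GRAY)
print(g[110:150,214:234:2])
"
```

```text
0 [223.4 144.7]
0.01 [223.3 140.7]
0.02 [223.2 136.7]
0.03 [223.1 132.7]
[[ 37  26  29  25  24  31  25  26  33 103]
 [ 29  32  23  27  22  23  28  25  47 104]
 [ 25  26  26  23  25  27  30  39  74 113]
 [ 18  20  25  21  31  21  29  51 101 119]
 [ 23  32  31  16  20  26  24  54 110 122]
 [ 27  33  28  30  23  28  24  50 114 123]
 [ 24  30  31  23  28  29  20  59 116 124]
 [ 24  23  29  27  25  27  28  74 119 127]
 [ 48  32  32  14  19  23  40  96 128 133]
 [ 80  55  34  30  19  32  54 114 138 143]
 [107  98  41  25  26  45  74 125 148 149]
 [126 116  51  31  28  55  88 131 151 152]
 [133 126  57  21  32  62  96 133 154 151]
 [147 134  55  23  27  63  95 132 155 154]
 [153 139  58  27  25  64  96 138 156 158]
 [156 142  58  31  22  64  94 134 157 159]
 [155 142  60  24  30  58  91 131 157 158]
 [156 142  61  29  26  57  94 133 154 157]
 [158 145  57  29  23  57  93 137 159 161]
 [160 142  57  28  22  56  93 138 161 160]
 [158 147  74  29  28  56  92 135 160 162]
 [160 154  93  29  23  54  94 137 158 158]
 [159 158 106  42  36  56  91 135 160 159]
 [161 158 117  68  58  69  95 145 161 160]
 [161 158 125 105  88  77 108 152 161 162]
 [160 157 143 137 118 103 131 161 165 159]
 [163 161 155 155 143 138 153 161 162 161]
 [162 159 156 160 158 158 160 163 161 160]
 [158 159 159 159 161 165 162 162 162 160]
 [160 158 159 164 164 166 162 163 163 163]
 [159 161 160 163 163 164 163 161 162 163]
 [160 161 160 161 163 165 164 164 161 160]
 [163 163 161 163 165 164 162 161 160 161]
 [165 164 164 166 166 163 167 162 160 161]
 [162 164 163 163 159 161 161 163 161 159]
 [158 160 163 164 162 161 161 160 160 159]
 [158 159 159 160 160 159 158 161 161 159]
 [161 157 162 165 161 159 159 160 157 161]
 [159 161 162 160 163 159 161 160 158 156]
 [159 158 160 163 163 162 162 160 158 156]]
```

The camera shows the real finger ends about 25 mm above the reported TCP, so I closed above the bar. I'll reopen, go 24 mm deeper and close again.

```bash
python3 -m inch '[[[0,0,0],[0,0,0],-1],[[0,0,0],[0,0,0],-1],[[0,0,0],[0,0,0],-1],[[0,0,0],[0,0,0],-1],[[0,0,0],[0,-0.005,0.02],-1],[[0,0,0],[0,0,0.03],-1],[[0,0,0],[0,0,0.03],-1],[[0,0,0],[0,0,0],-1],[[0,0,0],[0,0,0],-1]]';python3 -m inch '[[[0,0,0],[0,0,0],0],[[0,0,0],[0,0,0],1],[[0,0,0],[0,0,0],1],[[0,0,0],[0,0,0],1],[[0,0,0],[0,0,0],1],[[0,0,0],[0,0,0],1],[[0,0,0],[0,0,0],1],[[0,0,0],[0,0,0],1],[[0,0,0],[0,0,0],1]]'
```

```text
clock: 7.35
eef_pos: [0.4291, 0.0595, 0.0403]
tool_rot: [0.404, 0.915, -0.001, -0.001]
ft_force: [-0.9, 0.4, 0.7]
grip_width: 0.0859
grasp_force: 0.0
clock: 8.1
eef_pos: [0.4304, 0.0597, 0.0417]
tool_rot: [0.404, 0.915, 0.0, 0.0]
ft_force: [-0.7, 0.2, 3.7]
grip_width: 0.008
grasp_force: 58.5
```

```bash
python3 -m inch '[[[0,0,0],[0,0,-0.02],1],[[0,0,0],[0,0,-0.04],1],[[0,0,0],[0,0,-0.08],1],[[0,0,0],[0,0,-0.1],1],[[0,0,0],[0,0,-0.1],1],[[0,0,0],[0,0,-0.1],1],[[0,0,0],[0,0,-0.1],1],[[0,0,0],[0,0,-0.08],1],[[0,0,0],[0,0,-0.04],1],[[0,0,0],[0,0,0],1]]';python3 plan.py .50 .07 .24 -4.6; python3 look.py 6 scene wrist top>/dev/null
```

```text
clock: 8.93
eef_pos: [0.432, 0.06, 0.2426]
tool_rot: [0.404, 0.915, 0.002, 0.003]
ft_force: [0.9, 0.2, -1.6]
grip_width: 0.0076
grasp_force: 58.7
t 8.9333 pos [0.432  0.06   0.2426] yawY 42.39 grip 0.0076 F [ 0.9  0.2 -1.6]
shift [-0.1281  0.1898  0.0102] min rows 2.0  turn [0.001  0.0002 0.1305] min rows 7.0
```

```bash
python3 -m inch '[[[0,0,0.0187],[0,0,0],1],[[0,0,0.0187],[0,0,0],1],[[0,0,0.0187],[0,0,0],1],[[0,0,0.0187],[0,0,0],1],[[0,0,0.0187],[0,0,0],1],[[0,0,0.0187],[0,0,0],1],[[0,0,0.0183],[0,0,0],1],[[0,0,0],[0,0.06,-0.03],1],[[0,0,0],[0,0.06,-0.03],1],[[0,0,0],[0,0,0],1]]';python3 plan.py .60 .05 .26 -4.6; python3 -m inch '[[[0,0,0],[0,0,0],1],[[0,0,0],[0,0,0],1],[[0,0,0],[0,0,0],1]]'; python3 look.py 7 scene wrist top>/dev/null;python3 plan.py .60 .05 .26 -4.6
```

```text
clock: 9.92
eef_pos: [0.4685, 0.0567, 0.2567]
tool_rot: [0.735, 0.678, 0.0, 0.0]
ft_force: [1.4, 0.2, -1.3]
grip_width: 0.0076
grasp_force: 58.7
t 9.9167 pos [0.4685 0.0567 0.2567] yawY -4.62 grip 0.0076 F [ 1.4  0.2 -1.3]
shift [ 0.0132  0.4387 -0.0108] min rows 4.0  turn [ 0.0001  0.     -0.0001] min rows 1.0
clock: 10.17
eef_pos: [0.4647, 0.0567, 0.2561]
tool_rot: [0.735, 0.678, -0.001, -0.001]
ft_force: [0.3, 0.5, -2.1]
grip_width: 0.0081
grasp_force: 58.7
t 10.3167 pos [0.4654 0.0568 0.257 ] yawY -4.59 grip 0.0079 F [ 0.3 -0.1 -1.5]
shift [ 0.0132  0.4492 -0.0104] min rows 4.0  turn [-0.0002  0.      0.    ] min rows 1.0
```

View pics/wrist_7.png

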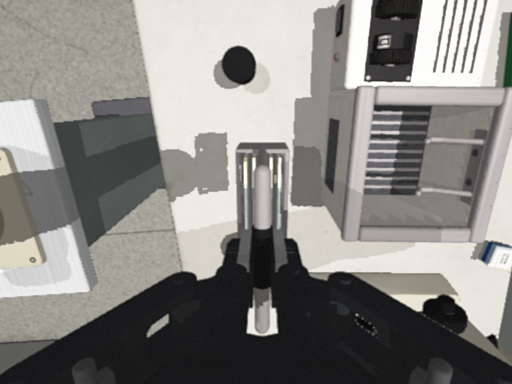

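Carrier held straight: the bar is at column 262, rows 165–330. The frame's outer corners are about (359,87), (512,88), (487,242) and (344,238). The hook tips are about (428,140) and (420,190), and the timer is at the upper right (units digit about (385,43)). I'll do the pose numerically.

```bash
python3 -c "
from geo import *
import cv2
w=load('wrist',7);t=load('top',0);s=load('scene',0)
g=cv2.GaussianBlur(cv2.cvtColor(w['img'],cv2.COLOR_RGB2GRAY),(3,3),0).astype(int)
for r in(105,200,220):print('row',r,'from 338',g[r,338:382].tolist(),'\n  from 460',g[r,460:512].tolist())
for c in(390,440):print('col',c,'from 80',g[80:115,c].tolist(),'\n from 215',g[215:252,c].tolist())
# bar
for r in(185,205):print('bar row',r,'from 245',g[r,245:280].tolist())
print('tips rows 134-148, cols 418-436');print(g[134:148,418:438]);print(g[184:197,410:430])
"
```

```text
row 105 from 338 [132, 132, 131, 131, 131, 131, 131, 132, 132, 131, 130, 129, 130, 130, 125, 111, 100, 107, 127, 149, 170, 189, 202, 208, 207, 205, 205, 206, 208, 210, 209, 208, 206, 200, 179, 139, 92, 67, 66, 73, 77, 78, 78, 78] 
  from 460 [123, 127, 129, 128, 129, 129, 130, 130, 130, 131, 131, 131, 131, 132, 132, 132, 132, 132, 132, 133, 133, 134, 134, 134, 134, 135, 135, 135, 135, 135, 136, 136, 137, 137, 136, 135, 135, 134, 128, 121, 116, 115, 124, 143, 164, 183, 199, 208, 209, 205, 200, 198]
row 200 from 338 [119, 118, 119, 120, 120, 113, 99, 93, 104, 124, 143, 158, 167, 169, 169, 169, 171, 172, 172, 172, 174, 175, 172, 162, 146, 133, 130, 131, 131, 131, 131, 131, 131, 131, 131, 131, 131, 132, 132, 132, 131, 132, 133, 133] 
  from 460 [107, 95, 87, 84, 83, 82, 81, 81, 79, 78, 83, 93, 97, 91, 84, 84, 91, 103, 119, 137, 155, 172, 187, 194, 195, 191, 188, 187, 188, 189, 189, 189, 188, 189, 200, 217, 228, 230, 230, 230, 230, 230, 230, 230, 230, 231, 231, 230, 230, 229, 228, 228]
row 220 from 338 [119, 120, 118, 110, 98, 94, 106, 125, 143, 158, 166, 169, 168, 168, 170, 171, 171, 171
[... 3184 characters left out ...]
 173 173
  173 172]
 [ 69  69  69  69  70  71  75  81  90 106 127 152 176 190 193 193 192 192
  192 192]
 [ 58  59  59  59  61  69  82  96 109 122 136 154 174 187 190 190 190 190
  190 190]
 [ 56  57  57  57  63  79 101 124 141 148 149 152 159 165 166 166 165 166
  166 167]
 [ 56  56  56  57  66  89 120 150 170 174 163 148 139 138 138 137 137 138
  138 139]
 [ 56  57  58  59  70  95 129 162 184 185 167 144 130 126 126 125 125 126
  126 126]
 [ 70  71  71  73  81 100 128 157 175 174 157 139 129 126 126 127 126 126
  126 126]
 [ 96  96  96  97 101 110 125 143 153 150 140 132 128 127 128 128 128 128
  127 126]
 [117 117 116 116 117 119 124 131 135 133 130 128 128 128 128 128 128 128
  127 126]]
```

```bash
python3 -c "
from geo import *
w=load('wrist',7)
z=.138
a=np.radians(-4.6);X=np.array([np.cos(a),np.sin(a)]);Y=np.array([-X[1],X[0]])
c0=np.array([.629,.0505])
def q(n,u,v,z=z):
  p=onz(w,u,v,z)[:2];d=p-c0;print(n,p.round(4),'dryer-rel',(d@X).round(4),(d@Y).round(4));return p
F=[q('fi',372.5,105),q('fi',361.5,200),q('fi',359.5,220)]
q('fo',354.5,105);q('fo',345,200);q('fo',343,220)
q('bi',475,200);q('bo',493.7,200);q('bo',488.7,220)
q('li',390,103.7);q('li',440,104.2);q('lo',390,85.5);q('lo',440,86.3)
q('ri',390,226.5);q('ri',440,227.5);q('ro',390,241.3);q('ro',440,241.8)
d=F[0]-F[2];print('yaw',np.degrees(np.arctan2(-d[0],d[1])))
A=q('tipL',425,140.5,.126);B=q('tipR',416.3,192.8,.126);d=A-B;print('hook yaw',np.degrees(np.arctan2(-d[0],d[1])),np.linalg.norm(d),(A+B)/2)
zb=.2565+.0433
for r in(185,205):q('bar',263,r,zb)
q('barend',262,165,zb)
"
```

```text
fi [0.5754 0.1188] dryer-rel -0.0589 0.0638
fi [0.5671 0.0242] dryer-rel -0.0596 -0.0312
fi [0.5654 0.0017] dryer-rel -0.0595 -0.0537
fo [0.5585 0.1201] dryer-rel -0.0759 0.0638
fo [0.5499 0.0255] dryer-rel -0.0768 -0.0313
fo [0.5479 0.0031] dryer-rel -0.077 -0.0538
bi [0.6847 0.0149] dryer-rel 0.0583 -0.031
bo [0.704  0.0134] dryer-rel 0.0778 -0.031
bo [ 0.7022 -0.009 ] dryer-rel 0.0777 -0.0535
li [0.5918 0.1187] dryer-rel -0.0425 0.065
li [0.6389 0.1145] dryer-rel 0.0047 0.0646
lo [0.591 0.135] dryer-rel -0.0446 0.0812
lo [0.6373 0.1306] dryer-rel 0.0018 0.0805
ri [ 0.5981 -0.0084] dryer-rel -0.0261 -0.0612
ri [ 0.6515 -0.0138] dryer-rel 0.0276 -0.0623
ro [ 0.599  -0.0261] dryer-rel -0.0238 -0.0787
ro [ 0.6532 -0.0309] dryer-rel 0.0307 -0.0792
yaw -4.886583009092495
tipL [0.6342 0.0791] dryer-rel 0.0029 0.0289
tipR [0.6296 0.0233] dryer-rel 0.0028 -0.0271
hook yaw -4.687931556313723 0.05597766704286676 [0.63187334 0.05116596]
bar [0.4695 0.0953] dryer-rel -0.1626 0.0319
bar [0.4687 0.0858] dryer-rel -0.1626 0.0224
barend [0.4698 0.1045] dryer-rel -0.1631 0.041
```

```bash
python3 plan.py .6005 .0518 .23 -4.7
```

```text
t 10.3167 pos [0.4654 0.0568 0.257 ] yawY -4.59 grip 0.0079 F [ 0.3 -0.1 -1.5]
shift [0.0194 0.4505 0.0896] min rows 4.0  turn [-0.0002  0.      0.0003] min rows 1.0
```

```bash
python3 -m inch '[[[0,0,0],[0.004,0.05,0],1],[[0,0,0],[0.004,0.09,0],1],[[0,0,0],[0.004,0.09,0],1],[[0,0,0],[0.004,0.09,0],1],[[0,0,0],[0.003,0.08,0],1],[[0,0,0],[0,0.05,0],1],[[0,0,0],[0,0,0],1],[[0,0,0],[0,0,0],1],[[0,0,0],[0,0,0],1]]'; python3 look.py 8 wrist scene top >/dev/null;python3 plan.py .6005 .0518 .23 -4.7
python3 -c "
from geo import *
import cv2
w=load('wrist',8);g=cv2.GaussianBlur(cv2.cvtColor(w['img'],cv2.COLOR_RGB2GRAY),(3,3),0).astype(int)
for r in(185,205):print('bar row',r,'from 245',g[r,245:282].tolist())
print('col 262',g[130:200,262].tolist())
# predicted front inner edge pts
X=np.array([.9966,-.0819,0]);Y=np.array([.0819,.9966,0]);c=np.array([.6294,.0515,.138])
for p in((-.06,.03),(-.06,-.03),(.06,.03),(0,.063)):print(p,np.round(proj(w,c+p[0]*X+p[1]*Y),1))
"
```

```text
clock: 11.07
eef_pos: [0.6001, 0.0517, 0.2572]
tool_rot: [0.735, 0.678, -0.0, -0.0]
ft_force: [1.0, -0.7, -2.1]
grip_width: 0.0081
grasp_force: 58.8
t 11.2167 pos [0.6002 0.0518 0.2581] yawY -4.58 grip 0.0079 F [-0.7 -0.5 -2. ]
shift [0.     0.0008 0.0935] min rows 1.0  turn [ 0.0001 -0.      0.0003] min rows 1.0
bar row 185 from 245 [244, 215, 157, 106, 82, 81, 106, 139, 145, 130, 126, 135, 147, 157, 166, 173, 178, 182, 184, 183, 181, 177, 171, 162, 152, 149, 148, 126, 94, 77, 80, 104, 156, 213, 226, 184, 131]
bar row 205 from 245 [160, 156, 129, 102, 86, 81, 87, 104, 119, 122, 125, 135, 147, 157, 166, 173, 178, 181, 182, 182, 181, 177, 170, 161, 151, 137, 117, 95, 80, 78, 85, 101, 133, 169, 184, 164, 124]
col 262 [81, 80, 80, 87, 112, 144, 154, 133, 94, 58, 46, 64, 88, 89, 81, 79, 80, 81, 81, 81, 81, 81, 82, 81, 81, 82, 81, 81, 81, 82, 81, 81, 79, 81, 92, 113, 132, 145, 155, 162, 171, 182, 191, 193, 190, 185, 183, 182, 182, 182, 182, 182, 182, 181, 181, 182, 182, 182, 181, 181, 181, 181, 181, 181, 181, 180, 180, 180, 180, 180]
(-0.06, 0.03) [230.  145.5]
(-0.06, -0.03) [231.6 202.7]
(0.06, 0.03) [351.5 145.8]
(0, 0.063) [291.8 111. ]
```

```bash
python3 -m inch '[[[0,0,0],[0,0.001,0.03],1],[[0,0,0],[0,0,0.04],1],[[0,0,0],[0,0,0.04],1],[[0,0,0],[0,0,0.04],1],[[0,0,0],[0,0,0.04],1],[[0,0,0],[0,0,0.03],1],[[0,0,0],[0,0,0],1],[[0,0,0],[0,0,0],1],[[0,0,0],[0,0,0],1]]'; python3 look.py 9 wrist scene >/dev/null;python3 plan.py .6005 .0518 .1007 -4.7
python3 -c "
from geo import *
import cv2
w=load('wrist',9);g=cv2.GaussianBlur(cv2.cvtColor(w['img'],cv2.COLOR_RGB2GRAY),(3,3),0).astype(int)
X=np.array([.9966,-.0819,0]);Y=np.array([.0819,.9966,0]);c=np.array([.6294,.0515,.138])
for p in((-.06,.03),(-.06,.05),(.06,.03),(0,.063),(0.001,.028)):print(p,np.round(proj(w,c+p[0]*X+p[1]*Y),1))
r=int(proj(w,c-.06*X+.045*Y)[1]);print(r,g[r,190:290].tolist())
print('col 262 rows 60-160',g[60:160,262].tolist())
"
```

```text
clock: 11.97
eef_pos: [0.6017, 0.0517, 0.1921]
tool_rot: [0.735, 0.678, 0.0, 0.0]
ft_force: [0.3, 0.5, -1.0]
grip_width: 0.0079
grasp_force: 58.8
t 12.0667 pos [0.602  0.0517 0.1925] yawY -4.6 grip 0.0075 F [ 0.1 -0.1 -1.2]
shift [-2.000e-04 -5.600e-03  3.058e-01] min rows 3.0  turn [ 0.0003 -0.0001  0.0003] min rows 1.0
(-0.06, 0.03) [218.9 158.2]
(-0.06, 0.05) [217.8 131.9]
(0.06, 0.03) [373.8 158.5]
(0, 0.063) [298.1 114.4]
(0.001, 0.028) [297.6 160.9]
138 [125, 126, 127, 127, 126, 127, 126, 124, 122, 127, 138, 152, 165, 173, 176, 177, 177, 177, 178, 182, 185, 187, 189, 189, 188, 187, 185, 180, 172, 161, 146, 128, 121, 128, 136, 133, 124, 114, 108, 106, 106, 107, 107, 97, 74, 50, 39, 38, 40, 48, 62, 72, 75, 76, 76, 77, 76, 76, 76, 76, 75, 75, 74, 75, 77, 77, 78, 78, 77, 76, 76, 76, 78, 81, 84, 88, 91, 92, 92, 93, 91, 89, 89, 90, 90, 90, 91, 93, 93, 91, 90, 90, 93, 94, 93, 93, 93, 93, 93, 93]
col 262 rows 60-160 [22, 28, 56, 101, 123, 92, 53, 46, 52, 53, 53, 53, 53, 53, 54, 54, 53, 53, 53, 53, 54, 53, 52, 58, 100, 177, 236, 253, 248, 217, 169, 149, 158, 171, 181, 188, 190, 188, 187, 185, 184, 183, 182, 182, 181, 180, 179, 177, 175, 171, 163, 155, 144, 127, 97, 63, 42, 50, 90, 137, 157, 144, 111, 85, 78, 79, 81, 80, 79, 99, 137, 160, 150, 119, 90, 79, 78, 78, 78, 82, 99, 116, 110, 89, 77, 77, 78, 79, 79, 79, 78, 78, 79, 79, 79, 79, 79, 79, 79, 79]
```

```bash
python3 -m inch '[[[0,0,0],[0,-0.005,0.02],1],[[0,0,0],[0,0,0.03],1],[[0,0,0],[0,0,0.04],1],[[0,0,0],[0,0,0.05],1],[[0,0,0],[0,0,0.05],1],[[0,0,0],[0,0,0.05],1],[[0,0,0],[0,0,0.04],1],[[0,0,0],[0,0,0.025],1],[[0,0,0],[0,0,0],1],[[0,0,0],[0,0,0],1]]'; python3 look.py 10 wrist scene >/dev/null;python3 plan.py .6463 .0481 .1007 -4.7
```

```text
clock: 12.9
eef_pos: [0.5995, 0.0517, 0.0994]
tool_rot: [0.735, 0.678, -0.0, -0.0]
ft_force: [-0.2, -1.0, -1.2]
grip_width: 0.008
grasp_force: 58.8
t 13.0 pos [0.6006 0.0518 0.1007] yawY -4.6 grip 0.008 F [-0.3 -0.4 -0.1]
shift [-0.0002  0.1529  0.0003] min rows 2.0  turn [ 0.0002 -0.      0.0003] min rows 1.0
```

```bash
python3 -m inch '[[[0,0,0.0003],[0,0.02,0],1],[[0,0,0],[0,0.03,0],1],[[0,0,0],[0,0.03,0],1],[[0,0,0],[0,0.03,0],1],[[0,0,0],[0,0.028,0],1],[[0,0,0],[0,0.015,0],1],[[0,0,0],[0,0,0],1],[[0,0,0],[0,0,0],1],[[0,0,0],[0,0,0],1]]'; python3 look.py 11 wrist scene >/dev/null;python3 plan.py .6463 .0481 .0747 -4.7
```

```text
clock: 13.75
eef_pos: [0.6454, 0.048, 0.1]
tool_rot: [0.736, 0.677, -0.0, -0.0]
ft_force: [-1.0, 0.7, -1.2]
grip_width: 0.008
grasp_force: 58.8
t 13.85 pos [0.6453 0.048  0.1   ] yawY -4.7 grip 0.0079 F [-0.3 -0.  -1.6]
shift [0.0005 0.0035 0.0844] min rows 1.0  turn [-0.  0. -0.] min rows 1.0
```

```bash
python3 -m inch '[[[0,0,0],[0.0005,0.0035,0.02],1],[[0,0,0],[0,0,0.02],1],[[0,0,0],[0,0,0.02],1],[[0,0,0],[0,0,0.014],1],[[0,0,0],[0,0,0],1],[[0,0,0],[0,0,0],1]]'; python3 -m inch '[[[0,0,0],[0,0,0.004],1],[[0,0,0],[0,0,0],1],[[0,0,0],[0,0,0],1]]';python3 -m inch '[[[0,0,0],[0,0,0.004],1],[[0,0,0],[0,0,0],1],[[0,0,0],[0,0,0],1]]';  python3 look.py 12 wrist scene >/dev/null;python3 plan.py .6463 .0481 .0747 -4.7
python3 -c "
import cv2,numpy as np
w=cv2.imread('pics/wrist_12.png')
d=cv2.imread('pics/wrist_7.png')[0:90,335:435]
s=cv2.imread('pics/scene_12.png')[145:215,245:345]
o=np.zeros((584,800,3),np.uint8);o[:384,:512]=w
d=cv2.rotate(cv2.resize(d,None,fx=2.85,fy=2.85,interpolation=2),cv2.ROTATE_90_CLOCKWISE)
o[:d.shape[0],513:513+d.shape[1]]=d[:,:287];s=cv2.resize(s,None,fx=2.85,fy=2.85,interpolation=2);o[384:584,:285]=s[:200]
cv2.imwrite('pics/z12.png',o)"
```

```text
clock: 14.35
eef_pos: [0.6462, 0.0481, 0.0769]
tool_rot: [0.736, 0.678, -0.001, -0.0]
ft_force: [0.3, -0.9, -0.6]
grip_width: 0.0077
grasp_force: 58.8
clock: 14.6
eef_pos: [0.6469, 0.0481, 0.0767]
tool_rot: [0.736, 0.678, 0.0, 0.0]
ft_force: [-1.1, 0.5, -0.2]
grip_width: 0.0079
grasp_force: 58.8
clock: 14.85
eef_pos: [0.6467, 0.0481, 0.0753]
tool_rot: [0.736, 0.678, -0.0, -0.0]
ft_force: [0.3, -0.0, -1.0]
grip_width: 0.0078
grasp_force: 58.8
t 14.95 pos [0.6467 0.0481 0.0754] yawY -4.7 grip 0.0079 F [-0.4 -0.3 -0.7]
shift [-0.     -0.0015  0.0022] min rows 1.0  turn [ 0. -0. -0.] min rows 1.0
```

View pics/z12.png

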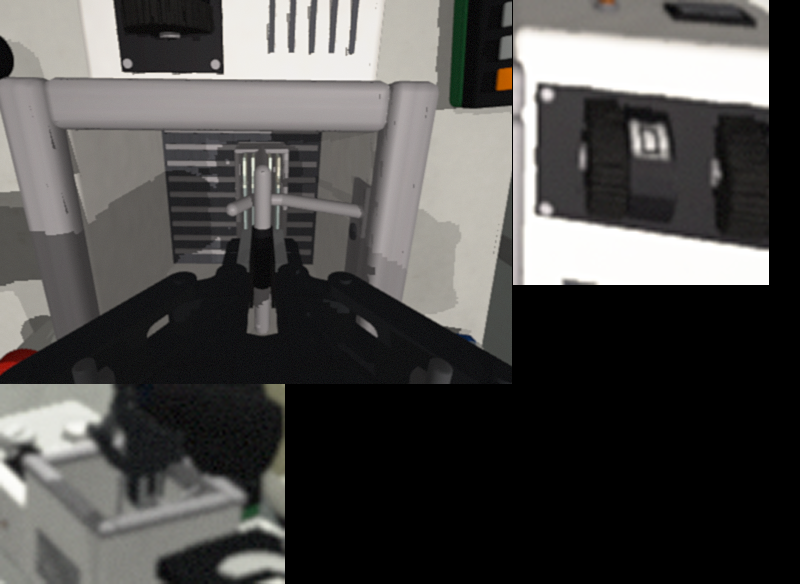

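Wrist panel: the bar (column 262) lies above both prongs, between the tips at (232,210) and the back wall at (358,210), and the basket is below. Timer panel (turned 180° to the reader): the units digit looks like 0. I'll keep lowering in 1 mm steps until the prongs take the weight.

```bash
for i in 1 2; do python3 -m inch '[[[0,0,0],[0,0,0.004],1],[[0,0,0],[0,0,0],1],[[0,0,0],[0,0,0],1],[[0,0,0],[0,0,0],1]]' | egrep 'eef|force'; done
```

```text
eef_pos: [0.647, 0.0481, 0.0744]
ft_force: [0.2, -0.4, 0.7]
grasp_force: 59.1
eef_pos: [0.6471, 0.0481, 0.0742]
ft_force: [-2.0, -0.4, 4.9]
grasp_force: 59.7
```

```bash
python3 -m inch '[[[0,0,0],[0,0,0],0.8],[[0,0,0],[0,0,0],0.6],[[0,0,0],[0,0,0],0.45],[[0,0,0],[0,0,0],0.45],[[0,0,0],[0,0,0],0.45],[[0,0,0],[0,0,0],0.45]]'; python3 -m inch '[[[0,0,0],[0,0,-0.02],0.45],[[0,0,0],[0,0,-0.04],0.45],[[0,0,0],[0,0,-0.06],0.45],[[0,0,0],[0,0,-0.08],0.45],[[0,0,0],[0,0,-0.1],0.45],[[0,0,0],[0,0,-0.1],0.45],[[0,0,0],[0,0,-0.1],0.45],[[0,0,0],[0,0,0],0.45],[[0,0,0],[0,0,0],0.45]]'; python3 look.py 13 wrist scene >/dev/null
python3 plan.py .6 .12 .22 -4.7
python3 -c "
from geo import *
import cv2
w=load('wrist',13)
X=np.array([.9966,-.0819,0]);Y=np.array([.0819,.9966,0]);D=np.array([.6294,.0515,0])+.055*Y
print('dryer origin',D)
for n,p in dict(bar0=(.018,-.055-.04,.118),bar1=(.018,-.055+.04,.118),barmid=(.018,-.055,.118),tens=(-.03,.1,.105),units=(-.03,.056,.105),td=(-.03,.114,.1035),ud=(-.03,.07,.1035)).items():
  P=D+p[0]*X+p[1]*Y+[0,0,p[2]];print(n,P.round(4),np.round(proj(w,P),1))
g=cv2.cvtColor(w['img'],cv2.COLOR_RGB2GRAY)
P=D+.018*X-.035*Y+[0,0,.118];
for k in(.02,.035,-.02,-.035):
  u,v=proj(w,D+.018*X+(-.055+k)*Y+[0,0,.118]);u,v=int(round(u)),int(round(v));print(k,(u,v),g[v,u-25:u+26].tolist() if v<384 else '')
"
```

```text
clock: 16.12
eef_pos: [0.6465, 0.048, 0.0724]
tool_rot: [0.736, 0.677, -0.0, -0.0]
ft_force: [-1.0, -0.5, -0.3]
grip_width: 0.0236
grasp_force: 0.0
clock: 16.87
eef_pos: [0.6483, 0.0482, 0.2262]
tool_rot: [0.736, 0.677, 0.002, 0.002]
ft_force: [0.4, 0.4, -0.2]
grip_width: 0.0237
grasp_force: 0.0
t 16.9667 pos [0.6464 0.0481 0.2224] yawY -4.7 grip 0.0235 F [-0.5 -0.4 -0.9]
shift [ 0.2263 -0.1738  0.0082] min rows 3.0  turn [-0.0001  0.     -0.    ] min rows 1.0
dryer origin [0.6339045 0.106313  0.       ]
bar0 [0.6441 0.0102 0.118 ] [259.2 216.2]
bar1 [0.6506 0.0899 0.118 ] [259.  137.2]
barmid [0.6473 0.05   0.118 ] [259.1 178.3]
tens [0.6122 0.2084 0.105 ] [203.4   1.8]
units [0.6086 0.1646 0.105 ] [206.2  57. ]
td [0.6133 0.2224 0.1035] [202.8 -16.3]
ud [0.6097 0.1785 0.1035] [205.7  40.4]
0.02 (259, 158) [99, 94, 95, 95, 96, 96, 97, 98, 95, 94, 95, 98, 106, 105, 95, 110, 159, 154, 109, 81, 114, 167, 152, 136, 155, 178, 191, 191, 183, 170, 163, 143, 115, 135, 160, 177, 143, 98, 116, 157, 158, 117, 73, 67, 69, 70, 67, 70, 68, 70, 70]
0.035 (259, 143) [57, 56, 56, 57, 57, 58, 56, 55, 55, 55, 63, 88, 106, 101, 88, 143, 235, 208, 122, 82, 139, 204, 176, 140, 155, 178, 192, 196, 183, 172, 194, 203, 150, 88, 126, 205, 192, 124, 111, 148, 159, 114, 57, 38, 44, 41, 41, 45, 43, 43, 45]
-0.02 (259, 198) [161, 163, 160, 158, 155, 157, 157, 156, 158, 159, 163, 155, 130, 104, 91, 80, 75, 75, 74, 74, 73, 72, 89, 125, 155, 175, 187, 189, 182, 159, 117, 80, 75, 72, 74, 71, 71, 81, 125, 145, 119, 86, 78, 79, 79, 79, 79, 82, 80, 80, 81]
-0.035 (259, 212) [131, 132, 132, 131, 132, 132, 131, 133, 134, 131, 133, 132, 132, 133, 134, 134, 133, 134, 134, 133, 132, 130, 120, 125, 139, 148, 157, 160, 161, 149, 134, 130, 132, 134, 133, 129, 125, 124, 125, 125, 126, 126, 127, 126, 125, 125, 127, 125, 124, 125, 125]
```

The bar hangs where predicted (centred near column 260, rows 143–212). Now I'll shut the fingers, move over the timer and take the views to read and measure it.

```bash
python3 -m inch '[[[0,0,0],[0.08,-0.03,0],1],[[0,0,0],[0.09,-0.03,0],1],[[0,0,0],[0.09,-0.03,0],1],[[0,0,0],[0.09,-0.03,0],1],[[0,0,0],[0.06,-0.03,0],1],[[0,0,0],[0,0,0],1],[[0,0,0],[0,0,0],1],[[0,0,0],[0,0,0],1],[[0,0,0],[0,0,0],1]]'; python3 look.py 14 wrist scene top>/dev/null
python3 plan.py .6086 .1646 .22 -4.7
python3 -c "
from geo import *
import cv2
w=load('wrist',14)
X=np.array([.9966,-.0819,0]);Y=np.array([.0819,.9966,0]);D=np.array([.6339,.1063,0])
for n,p in dict(barmid=(.018,-.055,.118),tens=(-.03,.1,.105),units=(-.03,.056,.105),td=(-.03,.114,.1035),ud=(-.03,.07,.1035)).items():
  P=D+p[0]*X+p[1]*Y+[0,0,p[2]];print(n,P.round(4),np.round(proj(w,P),1))
img=w['img'];u,v=proj(w,D-.03*X+.085*Y+[0,0,.105]);u,v=int(u),int(v);print(u,v)
c=cv2.rotate(img[max(0,v-75):v+65,u-65:u+65],cv2.ROTATE_90_COUNTERCLOCKWISE)
c=cv2.resize(c,None,fx=5,fy=4.4,interpolation=2);print(c.shape);cv2.imwrite('pics/z14.png',c[:600,:800,::-1])"
```

```text
clock: 17.72
eef_pos: [0.6119, 0.1732, 0.2221]
tool_rot: [0.736, 0.677, -0.001, -0.0]
ft_force: [-0.6, 0.5, 0.2]
grip_width: -0.0001
grasp_force: 0.0
t 17.8667 pos [0.6123 0.1732 0.2227] yawY -4.8 grip -0.0001 F [ 0.7 -0.6 -0.4]
shift [-0.0296 -0.0097  0.0089] min rows 1.0  turn [-0.      0.     -0.0003] min rows 1.0
barmid [0.6473 0.05   0.118 ] [302.8 287. ]
tens [0.6122 0.2084 0.105 ] [258.4 142.8]
units [0.6086 0.1646 0.105 ] [258.6 186. ]
td [0.6133 0.2224 0.1035] [258.3 128.1]
ud [0.6097 0.1785 0.1035] [258.5 172.3]
258 157
(572, 700, 3)
```

View pics/z14.png

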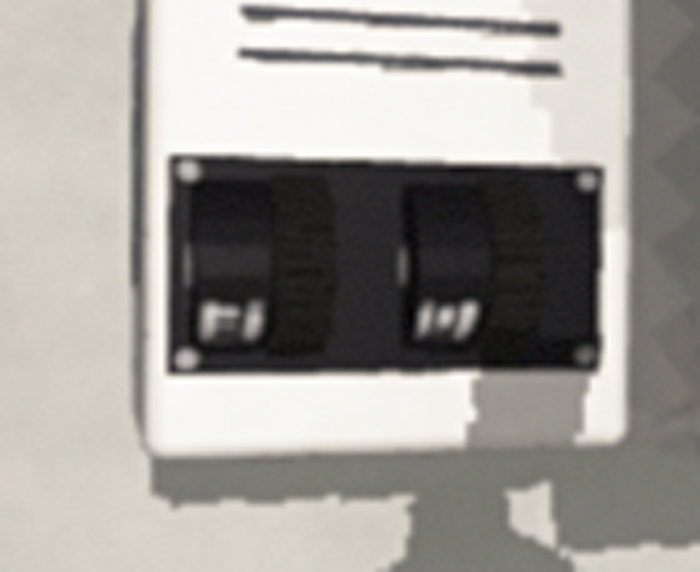

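The two windows face forward and are foreshortened here, at about (232,320) and (448,318), so the digits aren't legible. I'll move the camera to the front and read the digits from numeric prints.

```bash
python3 -m inch '[[[0,0,0],[-0.02,-0.07,0.03],1],[[0,0,0],[-0.02,-0.09,0.06],1],[[0,0,0],[-0.02,-0.09,0.06],1],[[0,0,0],[0,-0.09,0.06],1],[[0,0,0],[0,-0.09,0.05],1],[[0,0,0],[0,0,0.03],1],[[0,0,0],[0,0,0],1],[[0,0,0],[0,0,0],1],[[0,0,0],[0,0,0],1]]'; python3 look.py 15 wrist>/dev/null
cat > dig.py <<'E'
import sys,cv2
from geo import *
w=load('wrist',sys.argv[1]); off=float(sys.argv[2]) if len(sys.argv)>2 else .015
X=np.array([.9966,-.0819,0]);Y=np.array([.0819,.9966,0]);Z=np.array([0,0,1.]);D=np.array([.6339,.1063,0])
ca=w['img']
for n,y in(('tens',.114),('units',.07)):
  # rectify a patch on the drum's front upper side: centre at angle a from top to front
  a=np.radians(float(sys.argv[3]) if len(sys.argv)>3 else 45); c=D-.03*X+y*Y+.083*Z+.0205*(-np.sin(a)*X+np.cos(a)*Z); up=np.cos(a)*X+np.sin(a)*Z
  h=off/2; k=.0085
  src=np.float32([proj(w,c+i*k*Y+j*.013*up) for i,j in((1,1),(-1,1),(-1,-1),(1,-1))])
  H=cv2.getPerspectiveTransform(src,np.float32([[0,0],[36,0],[36,34],[0,34]]))
  g=cv2.cvtColor(cv2.warpPerspective(ca,H,(36,34),flags=2),cv2.COLOR_RGB2GRAY)
  print(n,src.round(1).tolist())
  g=g.astype(float);g=(g-g.min())/(g.max()-g.min())
  for r in g: print(''.join(' .:-=+*#%@'[int(v*9.99)] for v in r))
E
python3 dig.py 15; python3 plan.py .48 .16 .12 -4.7
```

```text
clock: 18.62
eef_pos: [0.4841, 0.1672, 0.1372]
tool_rot: [0.736, 0.677, 0.001, 0.001]
ft_force: [0.2, -0.1, 0.4]
grip_width: 0.0003
grasp_force: 0.0
tens [[441.79998779296875, 101.69999694824219], [437.20001220703125, 128.10000610351562], [397.70001220703125, 125.80000305175781], [400.8999938964844, 101.5999984741211]]
:=+-:..:::...::....:..............  
:=+-:..:::::..:.:.................. 
:=+-:.............................  
:=+=:.............................  
:=+-:.:---------------------==-:.   
:=+-::-=+++++++++++++++++****#+-.   
:==-.:-=+*#*+=---=-===-==**###+-.   
:-=:.:-+#%%%*+=---=--:..-+****+-.   
:-=:.:-+#@@@@%%%%%%#*=:.-+****+-.   
:--..:=+#@@@@@@@@@@@#*-:-+****=:.   
... .:=*%@@@@@@@@@@@%*-:=*#%%#+-.   
... .:=*#%@%#*******+-.:=#@@@%*=.   
... .:=*#%%#=-::----:..:=#%@@%*=.   
:.. .:=*#%%#********+=-:+#%%%%*=.   
... .:+*#%%%%%%%%%%%%*=-+#%%%#+-.   
... .:=+##%##****###*+-:=*#%%#+-.   
::. .:=+*##*+=---==--:..-*####+:.   
:.. .:=++**+=::::::::..:+*###*+:    
.:.  :==+***+++++++++==+*####*=:    
::.  :-=++**++++++++++++******=:    
:..  .:--==--::::::::::-===++=-.    
..
[... 1354 characters left out ...]
##*+-.      
   .-=+++=----------==++**+=:.      
   ..::::............::----:.     ..
                          .       ..
                                    
                                    
                                  . 
                               .... 
.. .......                     ...  
.............                 ..... 
................................... 
....................................
....................................
....................................
....................................
t 18.6667 pos [0.4842 0.1672 0.1372] yawY -4.75 grip -0.0001 F [-0.  -0.3  0.3]
shift [-0.0253 -0.0122  0.0573] min rows 1.0  turn [ 0.0005 -0.0002 -0.0002] min rows 1.0
```

The windows read 3 (tens) and 0 (units): dark seven-segment digits, each centred in its window. I need one forward step on tens and five on units. Going over the tens wheel, 7 mm behind its top.

```bash
python3 plan.py .6192 .2070 .11 -4.7; python3 -m inch '[[[0,0,0],[0.03,0.07,0],1],[[0,0,0],[0.03,0.09,0],1],[[0,0,0],[0.03,0.09,0],1],[[0,0,0],[0.03,0.09,0],1],[[0,0,0],[0.02,0.07,0],1],[[0,0,0],[0.01,0.03,0],1],[[0,0,0],[0,0,0],1],[[0,0,0],[0,0,0],1],[[0,0,0],[0,0,0],1]]'; python3 plan.py .6192 .2070 .09 -4.7
```

```text
t 18.6667 pos [0.4842 0.1672 0.1372] yawY -4.75 grip -0.0001 F [-0.  -0.3  0.3]
shift [0.1693 0.4372 0.0923] min rows 4.0  turn [ 0.0005 -0.0002 -0.0002] min rows 1.0
clock: 19.42
eef_pos: [0.617, 0.2008, 0.136]
tool_rot: [0.736, 0.677, -0.0, -0.0]
ft_force: [0.2, 0.5, 0.6]
grip_width: 0.0001
grasp_force: 0.0
t 19.4167 pos [0.617  0.2008 0.136 ] yawY -4.72 grip 0.0001 F [0.2 0.5 0.6]
shift [0.0213 0.0056 0.1534] min rows 2.0  turn [-0.      0.     -0.0001] min rows 1.0
```

```bash
python3 -m inch '[[[0,0,0],[0.02,0.005,0.03],1],[[0,0,0],[0,0,0.05],1],[[0,0,0],[0,0,0.05],1],[[0,0,0],[0,0,0.03],1],[[0,0,0],[0,0,0],1],[[0,0,0],[0,0,0],1],[[0,0,0],[0,0,0],1]]'|egrep 'eef|ft'; python3 look.py 16 wrist scene >/dev/null; python3 plan.py .6192 .2070 .08 -4.7;  for i in 1 2 3 ; do python3 -m inch '[[[0,0,0],[0,0,0.006],1],[[0,0,0],[0,0,0],1],[[0,0,0],[0,0,0],1]]' | egrep 'eef|ft'; done
```

```text
eef_pos: [0.6195, 0.2071, 0.0888]
ft_force: [-0.0, 0.2, -0.3]
t 20.1 pos [0.6199 0.2072 0.0892] yawY -4.71 grip 0.0 F [0.4 0.5 0.9]
shift [-0.0008 -0.0024  0.0306] min rows 1.0  turn [ 0.0003 -0.0001 -0.    ] min rows 1.0
eef_pos: [0.6192, 0.2069, 0.0864]
ft_force: [0.1, -0.5, -0.1]
eef_pos: [0.619, 0.2068, 0.0841]
ft_force: [-0.5, -0.2, -0.8]
eef_pos: [0.619, 0.2068, 0.0823]
ft_force: [0.1, 0.1, -0.6]
```

```bash
for i in 1 2 ; do python3 -m inch '[[[0,0,0],[0,0,0.005],1],[[0,0,0],[0,0,0],1],[[0,0,0],[0,0,0],1]]' | egrep 'eef|ft'; done
```

```text
eef_pos: [0.6191, 0.2068, 0.0809]
ft_force: [0.8, 0.4, -0.2]
eef_pos: [0.6191, 0.2068, 0.0794]
ft_force: [-0.6, -0.6, -0.0]
```

```bash
for i in 1 2 ; do python3 -m inch '[[[0,0,0],[0,0,0.004],1],[[0,0,0],[0,0,0],1],[[0,0,0],[0,0,0],1]]' | egrep 'eef|ft'; done
```

```text
eef_pos: [0.6191, 0.2069, 0.0782]
ft_force: [0.3, 0.7, -0.1]
eef_pos: [0.6195, 0.2069, 0.0777]
ft_force: [-0.7, -0.9, 2.7]
```

```bash
python3 -m inch '[[[0,0,0],[0,0,0.005],1],[[0,0,0],[0,0,0],1],[[0,0,0],[0,0,0],1]]' | egrep 'eef|ft';  python3 -m inch '[[[0,0,0],[0,-0.008,0],1],[[0,0,0],[0,-0.008,0],1],[[0,0,0],[0,-0.008,0],1],[[0,0,0],[0,-0.008,0],1]]' | egrep 'eef|ft'; python3 -m inch '[[[0,0,0],[0,-0.008,0],1],[[0,0,0],[0,-0.008,0],1],[[0,0,0],[0,0,0],1],[[0,0,0],[0,0,0],1]]' | egrep 'eef|ft'
```

```text
eef_pos: [0.6198, 0.2069, 0.0776]
ft_force: [-2.7, -2.4, 9.1]
eef_pos: [0.6131, 0.2079, 0.0777]
ft_force: [5.8, -1.4, 4.1]
eef_pos: [0.6045, 0.2087, 0.077]
ft_force: [-3.3, 0.8, 7.9]
```

```bash
python3 -m inch '[[[0,0,0],[0,0,-0.05],1],[[0,0,0],[0,0,-0.08],1],[[0,0,0],[-0.03,-0.07,-0.06],1],[[0,0,0],[-0.03,-0.09,0],1],[[0,0,0],[-0.03,-0.09,0],1],[[0,0,0],[-0.03,-0.09,0],1],[[0,0,0],[-0.02,-0.05,0],1],[[0,0,0],[0,0,0],1],[[0,0,0],[0,0,0],1]]'|egrep 'eef|ft'; python3 look.py 17 wrist>/dev/null; python3 dig.py 17|egrep -v '^[ .]*$';python3 plan.py .6156 .1625 .137 -4.7
```

```text
eef_pos: [0.484, 0.1758, 0.1325]
ft_force: [-0.7, 0.1, 0.3]
tens [[445.6000061035156, 115.69999694824219], [440.79998779296875, 142.10000610351562], [400.6000061035156, 138.60000610351562], [404.0, 114.4000015258789]]
==:............................... .
+=:..............................   
++-...............................  
++-.........................:....   
==:..:------------------=====-:..   
==:..-==++++===+++***++******+-..   
==:..:=++**=--+#####*+==+****+-.    
-=:..:=+###+--*%@@@%#=::+****+-.   .
--:..:=*%@%+-=#@@@@@#=::+****+-.    
::. .-+%@@%+--*@@@@%#=::=****+-.    
..  .-+#@@%+--*%%@@%*=::+####*=:    
..  .-+#%@%+-:-++***=:.-*%%%%#+:    
..  :=*#%%#+-::::::-:..-*%%%%#+:    
..  :-+#%%##********+-:-*#%%%#=:    
..  .-+*#%%######%%#*=:-*#%%#*=.    
..  .:=*#####*******+-:-+#%%#*-.    
..  .-=*####**+++++*=-.:+*###+-.    
..  .-=+*###*+++****+=--+*###+-.    
..  .-=+*************+++***##+-.    
..  .:==+**+++++++++++++*****+-.    
..   .:--==-:::::::::::--====-:     
:..                                 
--:..                               
**++-:.                        
[... 506 characters left out ...]
+###*=:     ..
  .:=*#*=::-++***+-:-+#%@@%*-.    ..
  .-*#%%*--+%@@@@%*=-*%@@@@*-.     .
  .=#@@@#=-+%@@@@%*=-+%@@@%+-.      
  .=#@@%#=-=#@@@@@*=-+#@@@#+-.      
  .-*%@%*=-=*%%@%%*=-=#%@@#+-.     .
  .-*#%%*=-=#%%%%#*--=*%%%%*-.      
  .-*#%%*-:=#%%%%#+--=#%%%#+-.      
  .-*#%#*-:=*#%%%#+-:=#%%%#+-.      
  .-+###+-:-=*****=::=*#%%*+:.      
  .:+*#*+-:::----::.:=*###*=:.      
  .:=*#*+=----------=+*##**=:       
  .-=***++=========++*****+-.       
  .:-++==-----------=+++++=-.       
   ..:::....   .. ...::---:.        
t 23.5667 pos [0.4851 0.1761 0.1326] yawY -4.7 grip 0.0001 F [ 0.1 -0.1 -0.6]
shift [-0.0094  0.4371 -0.0143] min rows 4.0  turn [ 0.0001 -0.0001  0.    ] min rows 1.0
```

Tens now reads 4. Moving over the units wheel.

```bash
python3 -m inch '[[[0,0,0],[-0.002,0.07,0],1],[[0,0,0],[-0.002,0.09,0],1],[[0,0,0],[-0.002,0.09,0],1],[[0,0,0],[-0.002,0.09,0],1],[[0,0,0],[-0.001,0.07,0],1],[[0,0,0],[0,0.027,0.05],1],[[0,0,0],[0,0,0.05],1],[[0,0,0],[0,0,0],1],[[0,0,0],[0,0,0],1],[[0,0,0],[0,0,0],1]]'|egrep 'eef|ft'; python3 plan.py .6156 .163 .0755 -4.7
```

```text
eef_pos: [0.6148, 0.1626, 0.1022]
ft_force: [-0.7, 0.5, 0.5]
t 24.4 pos [0.6148 0.1626 0.1022] yawY -4.68 grip 0.0 F [-0.7  0.5  0.5]
shift [0.0017 0.0028 0.089 ] min rows 1.0  turn [-0.0002  0.      0.0001] min rows 1.0
```

```bash
python3 -m inch '[[[0,0,0],[0.001,0.003,0.03],1],[[0,0,0],[0,0,0.03],1],[[0,0,0],[0,0,0.02],1],[[0,0,0],[0,0,0.009],1],[[0,0,0],[0,0,0],1],[[0,0,0],[0,0,0],1]]'|egrep 'eef|ft'; python3 -m inch '[[[0,0,0],[0,-0.008,0],1],[[0,0,0],[0,-0.008,0],1],[[0,0,0],[0,-0.008,0],1],[[0,0,0],[0,-0.008,0],1],[[0,0,0],[0,-0.008,0],1],[[0,0,0],[0,-0.007,0],1],[[0,0,0],[0,0,0],1],[[0,0,0],[0,0,0],1]]'|egrep 'eef|ft'
```

```text
eef_pos: [0.6165, 0.1627, 0.0776]
ft_force: [-1.7, -0.8, 8.8]
eef_pos: [0.6045, 0.1641, 0.0776]
ft_force: [4.1, -0.4, 5.2]
```

```bash
python3 -m inch '[[[0,0,0],[0,0,-0.03],1],[[0,0,0],[0,0,-0.02],1],[[0,0,0],[0,0.025,0],1],[[0,0,0],[0,0.024,0],1],[[0,0,0],[0,0,0.03],1],[[0,0,0],[0,0,0.02],1],[[0,0,0],[0,0,0],1],[[0,0,0],[0,0,0],1]]'|egrep 'eef|ft'; python3 -m inch '[[[0,0,0],[0,-0.008,0],1],[[0,0,0],[0,-0.008,0],1],[[0,0,0],[0,-0.008,0],1],[[0,0,0],[0,-0.008,0],1],[[0,0,0],[0,-0.008,0],1],[[0,0,0],[0,-0.009,0],1],[[0,0,0],[0,0,0],1],[[0,0,0],[0,0,0],1]]'|egrep 'eef|ft'
python3 -m inch '[[[0,0,0],[0,0,-0.03],1],[[0,0,0],[0,0,-0.02],1],[[0,0,0],[0,0.025,0],1],[[0,0,0],[0,0.024,0],1],[[0,0,0],[0,0,0.03],1],[[0,0,0],[0,0,0.02],1],[[0,0,0],[0,0,0],1],[[0,0,0],[0,0,0],1]]'|egrep 'eef|ft'; python3 -m inch '[[[0,0,0],[0,-0.008,0],1],[[0,0,0],[0,-0.008,0],1],[[0,0,0],[0,-0.008,0],1],[[0,0,0],[0,-0.008,0],1],[[0,0,0],[0,-0.008,0],1],[[0,0,0],[0,-0.009,0],1],[[0,0,0],[0,0,0],1],[[0,0,0],[0,0,0],1]]'|egrep 'clock|eef|ft'
```

```text
eef_pos: [0.6182, 0.1625, 0.0774]
ft_force: [0.3, -0.7, 10.7]
eef_pos: [0.6038, 0.1639, 0.0774]
ft_force: [0.6, 0.4, 9.9]
eef_pos: [0.6184, 0.1625, 0.0774]
ft_force: [0.6, -2.7, 11.0]
clock: 28.23
eef_pos: [0.6039, 0.1639, 0.0775]
ft_force: [0.7, -1.1, 9.9]
```

Check the digits from the front.

```bash
python3 -m inch '[[[0,0,0],[0,0,-0.05],1],[[0,0,0],[0,0,-0.08],1],[[0,0,0],[0,-0.07,-0.06],1],[[0,0,0],[0.003,-0.09,0],1],[[0,0,0],[0.003,-0.09,0],1],[[0,0,0],[0.003,-0.09,0],1],[[0,0,0],[0,-0.05,0],1],[[0,0,0],[0,0,0],1],[[0,0,0],[0,0,0],1]]'|egrep 'clock|eef|ft'; python3 look.py 18 wrist>/dev/null; python3 dig.py 18|egrep -v '^[ .]*$';python3 plan.py .6156 .163 .1 -4.7
```

```text
clock: 28.98
eef_pos: [0.4849, 0.176, 0.1321]
ft_force: [0.8, -0.2, -0.9]
tens [[444.79998779296875, 116.19999694824219], [440.0, 142.60000610351562], [399.79998779296875, 139.0], [403.1000061035156, 114.80000305175781]]
=-:............................... .
=-:...:...........................  
=-:...............................  
=-:..............................  .
=-:..:-----------------=======:.    
=-:..-==++++++++++***+++*****+-..   
==:..:=+***+-=+*###**===+****+-.   .
=-:..:=*%@#+-=*%@@%#+-::=****+-.   .
=-. .-+#@@%+-=#@@@@%+-.:=****+-..   
-:. .-*#%@%+--#%@@@%*-::+****+-.    
:.  .=**%@%+--*%@@@%*-:-+####*-.    
..  .=**%%%+-:=+++++=-:-*%%@%#=:    
..  .=*#%%%*-:------:..=#%%%%#=:    
..  .=**#%%#*********=:-*%%%%#=:    
..  .-+*##%%%#####%%#+--*%%%%#=:    
..  .-=+*####********-:-+##%%*=:    
..  .:=+*####*+++++++-::+####*=.    
... .:=+**##**++****+=--+###*+-.    
..  .:=+*************+++**##*+-.    
... .:-++***++++++++++++*****=:.    
:.. ..:-==--:::::::::::--====-.     
--:..                               
***+=:.                             
%%%%#+:.           .......  
[... 487 characters left out ...]
*#**=:.     .
  .:=**#*++++****+=::+#%%%#+-.      
  .-*%%%%%%%%@@@@@*=-+%@@@%*=.     .
  .-*%@@@@@@@@@@@@#=-+#@@@%*-.      
  .-*%@@%#########+--+#%@@%*-.      
  .=*%%%#=--------::-+#%@%%*=.     .
  .-*%%%*=::-=++++===*#%%%#+-.      
  .-*%%%*=-=*#%%%%####%%%%#+-.      
  .:+#%#+--=*#%%%%%%%%%%%%#+-.      
  .-+###+-:-=+*******#####*+-.      
  .-+*##+-..:::---:--+####*=-.      
  .-+*#*+=----------=+*###*=:.      
  .:+****++++++++++++*****+=.       
   :=+++======++==---=++++=-.       
   ..::::::::::::....::--::..       
t 29.0333 pos [0.4859 0.176  0.1323] yawY -4.69 grip 0.0001 F [ 0.9  0.6 -0.6]
shift [-0.0078  0.4344  0.1075] min rows 4.0  turn [-0.      0.0001  0.    ] min rows 1.0
```

Units reads 2, so the first short stroke fell back. Three more full strokes.

```bash
python3 -m inch '[[[0,0,0],[-0.004,0.08,0],1],[[0,0,0],[-0.004,0.09,0],1],[[0,0,0],[0,0.09,0],1],[[0,0,0],[0,0.09,0],1],[[0,0,0],[0,0.07,0],1],[[0,0,0],[0,0.02,0.05],1],[[0,0,0],[0,0,0.05],1],[[0,0,0],[0,0,0],1],[[0,0,0],[0,0,0],1],[[0,0,0],[0,0,0],1]]'|egrep 'eef|ft'; python3 plan.py .6175 .1628 .0749 -4.7
```

```text
eef_pos: [0.6175, 0.1626, 0.1029]
ft_force: [-0.4, 0.1, 0.1]
t 29.8667 pos [0.6175 0.1626 0.1029] yawY -4.72 grip -0.0002 F [-0.4  0.1  0.1]
shift [ 0.0006 -0.0002  0.0932] min rows 1.0  turn [-0.      0.     -0.0001] min rows 1.0
```

```bash
python3 -m inch '[[[0,0,0],[0,0,0.03],1],[[0,0,0],[0,0,0.03],1],[[0,0,0],[0,0,0.02],1],[[0,0,0],[0,0,0.013],1],[[0,0,0],[0,0,0],1],[[0,0,0],[0,0,0],1]]'|egrep 'eef|ft'; python3 -m inch '[[[0,0,0],[0,-0.008,0],1],[[0,0,0],[0,-0.008,0],1],[[0,0,0],[0,-0.008,0],1],[[0,0,0],[0,-0.008,0],1],[[0,0,0],[0,-0.008,0],1],[[0,0,0],[0,-0.009,0],1],[[0,0,0],[0,0,0],1],[[0,0,0],[0,0,0],1]]'|egrep 'eef|ft'
python3 -m inch '[[[0,0,0],[0,0,-0.03],1],[[0,0,0],[0,0,-0.02],1],[[0,0,0],[0,0.025,0],1],[[0,0,0],[0,0.024,0],1],[[0,0,0],[0,0,0.03],1],[[0,0,0],[0,0,0.02],1],[[0,0,0],[0,0,0],1],[[0,0,0],[0,0,0],1]]'|egrep 'eef|ft'; python3 -m inch '[[[0,0,0],[0,-0.008,0],1],[[0,0,0],[0,-0.008,0],1],[[0,0,0],[0,-0.008,0],1],[[0,0,0],[0,-0.008,0],1],[[0,0,0],[0,-0.008,0],1],[[0,0,0],[0,-0.009,0],1],[[0,0,0],[0,0,0],1],[[0,0,0],[0,0,0],1]]'|egrep 'eef|ft'
python3 -m inch '[[[0,0,0],[0,0,-0.03],1],[[0,0,0],[0,0,-0.02],1],[[0,0,0],[0,0.025,0],1],[[0,0,0],[0,0.024,0],1],[[0,0,0],[0,0,0.03],1],[[0,0,0],[0,0,0.02],1],[[0,0,0],[0,0,0],1],[[0,0,0],[0,0,0],1]]'|egrep 'eef|ft'; python3 -m inch '[[[0,0,0],[0,-0.008,0],1],[[0,0,0],[0,-0.008,0],1],[[0,0,0],[0,-0.008,0],1],[[0,0,0],[0,-0.008,0],1],[[0,0,0],[0,-0.008,0],1],[[0,0,0],[0,-0.009,0],1],[[0,0,0],[0,0,0],1],[[0,0,0],[0,0,0],1]]'|egrep 'clock|eef|ft'
python3 -m inch '[[[0,0,0],[0,0,-0.05],1],[[0,0,0],[0,0,-0.08],1],[[0,0,0],[0,-0.07,-0.06],1],[[0,0,0],[0.003,-0.09,0],1],[[0,0,0],[0.003,-0.09,0],1],[[0,0,0],[0.003,-0.09,0],1],[[0,0,0],[0,-0.05,0],1],[[0,0,0],[0,0,0],1],[[0,0,0],[0,0,0],1]]'|egrep 'clock|eef|ft'; python3 look.py 19 wrist scene top>/dev/null; python3 dig.py 19|egrep -v '^[ .]*$'
```

```text
eef_pos: [0.618, 0.1628, 0.0775]
ft_force: [-1.5, -0.7, 10.1]
eef_pos: [0.6041, 0.1645, 0.0775]
ft_force: [-0.6, -0.6, 8.6]
eef_pos: [0.6196, 0.1628, 0.0772]
ft_force: [-0.1, -1.5, 12.1]
eef_pos: [0.6046, 0.1642, 0.0774]
ft_force: [0.0, -0.5, 13.3]
eef_pos: [0.6196, 0.1628, 0.0772]
ft_force: [-0.1, -1.2, 14.0]
clock: 33.7
eef_pos: [0.6046, 0.1642, 0.0774]
ft_force: [-0.3, -2.4, 13.3]
clock: 34.45
eef_pos: [0.4852, 0.1762, 0.1311]
ft_force: [1.1, 0.1, -0.1]
tens [[445.1000061035156, 116.80000305175781], [440.29998779296875, 143.3000030517578], [399.79998779296875, 139.60000610351562], [403.29998779296875, 115.30000305175781]]
==:......:.......................  .
==:....:::::::.................... .
==:...............................  
==:........:.............::::..... .
==:..:--------------=========-:..  .
==:..-==+++++++**************+-..   
==:..-==+**+==*#####*+==+****+-..   
--:..:=+#%%*--#@@@@%*=::+****+-.    
--. .:=#@@@*-=#@@@@@#=::+****+-.    
::. .-+#@@%+-=#@@@@%#=::+****+-.    
..  .-+#@@%+--*%@@@%#=:-+#%%%#=:   .
..  :-+#%%%+-:=***++=:.-*%@@@%+:    
..  .-+#%%#+-::-----:..
[... 833 characters left out ...]
 [394.79998779296875, 175.89999389648438]]
  ..::::::::::::::--------:..    ...
  .:-=======+++++++++++***+-.     ..
  .-=+**+========+==++****+=:.     .
  .:=+**=-..::::----=+*###*=:.    ..
  .:=+**=-:-=**####**#%%@%#+-.     .
  .-+#%#*--+%@@@@@@@@@@@@@%*-.     .
  .=#%@@*=-+%@@@@@@@@@@@@@%*-.      
  .=#%@@*=:-*###%%###%@@@@%*=.      
  .=*%@%#=::---------*%@@%%*=.      
  .-*%%%#*+=======:.:=#%%%#*-.     .
  .-+#%%%%####%%%#+--=*%%%#+-.      
  .-+#%%%%%%%%%%%#+--+##%%#+-.      
  .-*####********+=:-+##%#*+-.      
  .-+##*+=-::-----:.:=*###*=:.      
  .-+*#*+=----------=+*###*=:       
  .:=***++++++++++==+*****+=:       
   :-+++=---==+++=---=++++=:.       
   ..:::....::::::...::--::.
```

The timer reads 4 and 5. I'll retreat clear and check the hanging carrier and bystanders numerically.

```bash
python3 -m inch '[[[0,0,0],[0,0,-0.1],1],[[0,0,0],[0.05,-0.05,-0.1],1],[[0,0,0],[0.1,-0.08,-0.05],1],[[0,0,0],[0.1,-0.08,0],1],[[0,0,0],[0.1,-0.08,0],1],[[0,0,0],[0.1,-0.08,0],1],[[0,0,0],[0.1,-0.08,0],1],[[0,0,0],[0.1,-0.05,0],1],[[0,0,0],[0,0,0],1],[[0,0,0],[0,0,0],1]]'|egrep 'clock|eef|ft'; python3 look.py 20 top scene >/dev/null; python3 -c "
from geo import *
import cv2
X=np.array([.9966,-.0819,0]);Y=np.array([.0819,.9966,0]);D=np.array([.6339,.1063,0])
for n in('top','scene'):
  a,b=load(n,0),load(n,20)
  d=cv2.absdiff(cv2.GaussianBlur(a['img'],(5,5),0),cv2.GaussianBlur(b['img'],(5,5),0)).max(2)
  m=(d>35).astype(np.uint8);k,l,st,ce=cv2.connectedComponentsWithStats(m)
  print(n,[(s[:5].tolist()) for s in st[1:] if s[4]>8])
  for nm,p in dict(pot1=(.4255,-.0914,.059),can=(.4469,.1705,.068),bot=(.4418,.2917,.06),pot2=(.6159,.366,.059)).items(): print(nm,np.round(proj(a,p)),end=' ')
t=load('top',20);g=cv2.cvtColor(t['img'],cv2.COLOR_RGB2GRAY);g0=cv2.cvtColor(load('top',0)['img'],cv2.COLOR_RGB2GRAY)
for y in(-.041,.041):print('bar end',np.round(proj(t,D+.018*X+(-.055+y)*Y+[0,0,.118]),1))
print(g[138:195:1,246:292:2]-0)
" | cut -c1-400
```

```text
clock: 35.43
eef_pos: [0.3524, 0.3846, 0.2063]
ft_force: [0.1, -0.4, -0.9]
top [[252, 157, 5, 4, 14], [260, 159, 16, 7, 49], [254, 171, 6, 6, 27], [261, 170, 15, 8, 89], [278, 171, 2, 7, 12], [252, 222, 26, 29, 359], [48, 231, 46, 50, 315], [58, 230, 87, 58, 1768], [13, 237, 175, 147, 11121], [87, 238, 7, 3, 12], [8, 274, 45, 50, 264], [143, 318, 63, 64, 793], [7, 364, 8, 5, 15], [16, 365, 9, 4, 25], [233, 365, 18, 19, 204], [282, 365, 26, 15, 177], [36, 367, 13, 5, 22],
pot1 [313. 234.] can [228. 227.] bot [189. 229.] pot2 [167. 174.] scene [[13, 0, 29, 27, 607], [114, 0, 22, 24, 431], [142, 3, 8, 7, 45], [144, 25, 4, 4, 14], [139, 33, 7, 9, 54], [44, 34, 9, 11, 73], [124, 47, 28, 14, 334], [25, 48, 39, 80, 1749], [0, 56, 4, 12, 37], [121, 63, 45, 60, 1426], [0, 113, 10, 18, 144], [0, 134, 19, 50, 580], [291, 179, 7, 6, 25], [54, 182, 15, 17, 129], [70, 187, 7, 1
pot1 [253. 251.] can [211. 197.] bot [192. 182.] pot2 [231. 161.] bar end [280.4 160.5]
bar end [253.3 158.5]
[[146 144 149 ... 168 166 167]
 [147 149 149 ... 166 165 166]
 [147 146 146 ... 134 133 143]
 ...
 [ 90  90  71 ...  77  72  68]
 [ 88  89  72 ...  89  86  75]
 [ 93  93  94 ...  90  88  75]]
```

```bash
python3 -c "
from workcell import workorder;print(workorder.job_done())"
```

```text
the job is handed in; nothing more can be done
None
```

The carrier hangs by its bar on the two-pronged hook, the timer reads 45, the top view shows the bystanders where they stood, and the job was handed in at about 35 s; no frame contact showed in the wrist forces.

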